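# Make up a tea tray and a coffee tray at the bistro counter

## Task

Make up the two orders from the stock on the counter: on the wooden tray put the white-lidded cup on the large disc, the green tea carton lengthwise on the rectangle and the honey jar on the small disc; on the black tray put the black-lidded cup on the large disc and the creamer on the small disc. Centre everything on its printed place, standing upright, without tipping over or dropping the cups. Leave the red tea carton, the stirrer beaker and the sugar shaker where they are.

Things in the scene. Friction and masses are not known exactly. Their poses are not given: they have to be found in the camera images.
- cup_white_lid: Tea cup: cream paper takeaway cup, 74 mm high, white domed lid. Tapers from 46 diameter at the foot to 58 at height 61; lid 63 diameter from height 61 to 67, then narrower. About 160 g. Loose. Origin: centre of its underside, z up its axis
- cup_black_lid: Coffee cup: cream paper takeaway cup, 74 mm high, black domed lid. Tapers from 46 diameter at the foot to 58 at height 61; lid 63 diameter from height 61 to 67, then narrower. About 160 g. Loose. Origin: centre of its underside, z up its axis
- green_tea: Green tea carton with a white band and a white panel on top, 56 (its x) x 40 (its y) x 62 mm high, about 50 g. Loose. Origin: centre of its underside, z up
- honey_jar: Amber glass honey jar with a brass cap, 42 diameter, 48 mm high, about 90 g. Loose. Origin: centre of its underside, z up
- creamer: Round blue creamer tub with a small white dot on its blue lid, 44 diameter up to height 36, lid 41 diameter, 44 mm high in all, about 70 g. Loose. Origin: centre of its underside, z up
- tea_tray: Brown wooden tea tray, the longer one. Fixed. 250 (x) by 130 mm (y), floor 4 thick, rim 8 high, 5 thick. Origin: centre of the underside, z up. White printed places on its floor along y = 0: large disc (68 diameter) centred at x = -80, rectangle (66 along x, 50 along y) at x = 0, small disc (50 diameter) at x = +80
- coffee_tray: Black plastic coffee tray, the shorter one. Fixed. 170 (x) by 130 mm (y), floor 4 thick, rim 8 high, 5 thick. Origin: centre of the underside, z up. White printed places on its floor along y = 0: large disc (68 diameter) centred at x = -40, small disc (50 diameter) at x = +40
- red_tea: Red tea carton, same size as the green one, not wanted in either kit; it stands among the stock. Loose. Origin: centre of its underside, z up
- stirrer_beaker: Steel beaker 56 diameter, 75 mm high, with wooden stirrers standing to about 115. Not part of the job. Loose. Origin: centre of its underside, z up
- sugar_shaker: White sugar shaker 54 diameter, 100 mm high with a steel cone top. Not part of the job. Loose. Origin: centre of its underside, z up

How it is judged (in metres and radians):
At the end, for the whole second after the job is handed in: Every item of both orders stands on its place: within 12 mm of the centre along each tray axis, upright within 0.1 rad, at rest; the carton is within 15 degrees of lengthwise; red tea carton, beaker and shaker stand upright within 25 mm of where they began (x of cup_white_lid in the frame of tea_tray between -0.092 and -0.068 m and y of cup_white_lid in the frame of tea_tray between -0.012 and 0.012 m and z of cup_white_lid in the frame of tea_tray between 0.001 and 0.008 m and angle between each of cup_white_lid, green_tea, honey_jar, cup_black_lid, creamer's own z axis and vertical below 0.1 rad and linear speed of each of cup_white_lid, green_tea, honey_jar, cup_black_lid, creamer below 0.02 m/s and angular speed of each of cup_white_lid, green_tea, honey_jar, cup_black_lid, creamer below 0.2 rad/s and x of green_tea in the frame of tea_tray between -0.012 and 0.012 m and y of green_tea in the frame of tea_tray between -0.012 and 0.012 m and z of green_tea in the frame of tea_tray between 0.001 and 0.008 m and x of honey_jar in the frame of tea_tray between 0.068 and 0.092 m and y of honey_jar in the frame of tea_tray between -0.012 and 0.012 m and z of honey_jar in the frame of tea_tray between 0.001 and 0.008 m and x of cup_black_lid in the frame of coffee_tray between -0.052 and -0.028 m and y of cup_black_lid in the frame of coffee_tray between -0.012 and 0.012 m and z of cup_black_lid in the frame of coffee_tray between 0.001 and 0.008 m and x of creamer in the frame of coffee_tray between 0.028 and 0.052 m and y of creamer in the frame of coffee_tray between -0.012 and 0.012 m and z of creamer in the frame of coffee_tray between 0.001 and 0.008 m and angle between the x axis of green_tea and the x axis of tea_tray, either way round below 0.26 rad and distance of each of red_tea, stirrer_beaker, sugar_shaker from where it was at the start of the episode below 0.025 m and angle between each of red_tea, stirrer_beaker, sugar_shaker's own z axis and vertical below 0.2 rad); the robot touches nothing.
It fails at once if the red tea carton, stirrer beaker or sugar shaker is shifted by more than 25 mm or tipped (distance of any of red_tea, stirrer_beaker, sugar_shaker from where it was at the start of the episode above 0.025 m or angle between any of red_tea, stirrer_beaker, sugar_shaker's own z axis and vertical above 0.3 rad).
It fails at once if a cup is tipped by more than 40 degrees (angle between any of cup_white_lid, cup_black_lid's own z axis and vertical above 0.7 rad).
It fails at once if a cup is dropped (faster than 0.6 m/s within 30 mm of the counter) ((linear speed of cup_white_lid above 0.6 m/s and height (world z) of cup_white_lid below 0.03 m) or (linear speed of cup_black_lid above 0.6 m/s and height (world z) of cup_black_lid below 0.03 m)).
It also fails if it takes over 128 s, if anything falls off the work surface, if the arm or the gripper's body presses on something with over 40 N, if the wrist force passes 120 N, or if a joint passes its speed limit or range.

## Robot

A 7-joint arm with a two-finger parallel gripper is mounted at the origin on the work surface. World frame = base frame: x ahead of the robot, y to its left, z up, the work surface at z = 0. Lengths are in mm, angles in rad, forces in N, time in s.
With the tool pointing down it reaches from about 425 to 925 mm from the base axis. Payload 6.8 kg.
Tool frame: the origin (TCP) lies at the very end of the fingers, on their centre line; the grasp point (between the pads) lies 19 mm behind it; y points along the fingers, z is the direction in which the jaws open and shut, and the axes are right-handed (so a half turn about y gives the same grasp; the last joint's range is limited). The gripper opens to 88 mm and grips with 3 to 60 N. Pads are 20 mm wide; open, the fingers measure 115 mm over their backs; the gripper's body (75 mm by 178 mm) begins 61 mm behind the grasp point.
Start: joints at [1.206, 0.477, 0.022, 1.555, -0.011, 1.109, -0.083], TCP at [171.45, -652.88, 222.664] pointing down, gripper open.
Joint ranges: [-2.96, 2.96], [-0.34, 2.1], [-1.41, 1.46], [0.24, 2.44], [-1.37, 4.51], [0.17, 1.92], [-2.96, 2.96]. Speed limits (rad/s): [2.39, 2.39, 3.14, 3.14, 3.14, 3.14, 3.14].

## Interface

Orientations are given as a unit quaternion [w, x, y, z].
In Python, from station import ctrl gives the robot as it stands.
- The arm moves only by the tool play_rows, never from a script. Its argument "steps" is a list of rows, each an object of numbers: "x", "y", "z": the shift along the world's x, y, z in cm; "ax", "ay", "az": the turn, a rotation vector about the world's x, y, z in degrees. A call has 1 to 10 rows; each row shifts and turns the commanded pose from where the row before left it; what a row does not reach is not made up. A row lasts 1/10 s, in which the tool goes at most 50 mm and 8.59 degrees, less where a joint would pass 70% of its speed; a pose out of reach is approached as far as the arm can. A call with a gripper value outside its range is refused whole. "jaw" is the gripper command: -1 is shut, 1 is fully open, values between are in proportion, set as the call begins (left out, the last holds). The fingers move at their own pace and stop on an object; the grip force is fixed at half the most. Time passes only in rows, so rows that do not move let the fingers close. It gives the time, the measured TCP pose, the force and the opening at its end, in the units of the state.
- ctrl.get_state(): the state, without advancing time (a new reading comes with each control period).
- ctrl.camera(name): name is "side" or "top" or "wrist"; returns (picture, depth): 480x640x3 uint8, blue, green, red; 480x640 float32, mm along the optical axis (not along the pixel's ray), 0 where there is no reading.
- ctrl.camera_info(name): a dict with "fx", "fy", "cx", "cy" (pixels), "D" ([k1, k2, p1, p2, k3] as OpenCV has them; the pictures are not rectified), "R" (3x3) and "t" (3): a world point X has camera coordinates R X + t. Camera axes: x right, y down, z forward; pixel columns grow to the right and rows downward; lengths in mm; the calibration is good to about 2 mm. A picture is of the moment at which its call begins: read the wrist's pose just before it. camera_info takes no time and is no camera call; for the wrist camera it gives the pose at the moment of the call.
- ctrl.close_job(): hands the job in, once; it reports no verdict.
The state is a dict: "clock": time; "joint_pos": joint angles; "joint_velocities": joint speeds; "joint_efforts": joint torques, N m; "eef_pos": TCP position; "tool_rot": TCP orientation; "force": force on the tool from outside, world axes, zero at the start; "wrist_torque": the same for the moment, N m; "gripper_width": opening from 0.0 (shut) to 1.0 (fully open).
Only numpy, scipy, OpenCV 4.12 (cv2) and the standard library are available. Lean on these libraries where they do the work, as an engineer would, in place of code of your own. Each camera call takes 0.05 s, during which the arm holds its last target.

## Working session

There is one attempt and no reset: what is moved stays moved. The work goes in short steps, Python scripts to look and compute and a tool call to move; the robot and the scene stay as the last step left them, time stands still between calls to the robot, and variables do not carry over. Pictures are saved under pics/ and viewed, and the job is handed in when it is done.

Besides the shell and the picture viewer there is one more tool, called after "Request:" in YAML: its name, and indented under it one key for each argument. play_rows: Moves the arm, as the interface text tells. Its arguments: {"type":"object","properties":{"steps":{"type":"array","items":{"type":"object","properties":{"x":{"type":"number"},"y":{"type":"number"},"z":{"type":"number"},"ax":{"type":"number"},"ay":{"type":"number"},"az":{"type":"number"}}}},"jaw":{"type":"number"}},"required":["steps"]}

```bash
ls; mkdir -p pics; python3 - <<'E'
from station import ctrl
import cv2
s=ctrl.get_state(); print(s)
for n in ("top","side"):
    im,d=ctrl.camera(n); cv2.imwrite(f"pics/{n}0.png",im); import numpy as np; np.save(f"pics/{n}0.npy",d); np.save(f"pics/{n}0im.npy",im)
    print(n,ctrl.camera_info(n))
E
```

```text
pics
{'clock': 0.0, 'joint_pos': array([ 1.20587886,  0.4778063 ,  0.02235631,  1.55642707, -0.01143983,
        1.10932334, -0.08309835]), 'joint_velocities': array([-7.00919317e-04, -1.11757878e-04,  1.19183260e-03,  6.69304447e-05,
        3.17858374e-04, -3.40562867e-04,  4.98520245e-04]), 'joint_efforts': array([-5.48559328e-04, -5.82855570e+01,  1.53437052e+00, -2.72615898e+01,
       -5.43458853e-02,  1.69321097e-02,  1.27333333e-04]), 'eef_pos': array([ 171.25710586, -652.29145214,  221.68822805]), 'tool_rot': array([ 0.09040976, -0.09071386,  0.70191434, -0.70065208]), 'force': array([-0.3040463 ,  0.2435042 ,  0.42150241]), 'wrist_torque': array([ 0.01595492, -0.00177062, -0.02425204]), 'gripper_width': 1.000804801440857}
top {'fx': 560.4266338916121, 'fy': 560.4266338916121, 'cx': 321.9524939922436, 'cy': 235.87818958352725, 'D': array([0.01264765, 0.        , 0.        , 0.        , 0.        ]), 'R': array([[ 0.00588951, -0.99995218, -0.00780687],
       [-0.99628895, -0.00519718, -0.08591463],
       [ 0.08586995,  0.0082839 , -0.99627192]]), 't': array([ -9.81651129, 580.53686301, 877.90846564])}
side {'fx': 479.5911731740216, 'fy': 479.5911731740216, 'cx': 316.8927557223031, 'cy': 232.69390824088327, 'D': array([0.01385754, 0.        , 0.        , 0.        , 0.        ]), 'R': array([[ 0.68441565, -0.72883857,  0.01922376],
       [-0.44216164, -0.43588775, -0.78389728],
       [ 0.57971398,  0.52801156, -0.62059286]]), 't': array([-423.4866261 ,  313.91315128,  559.06364847])}
```

View pics/top0.png

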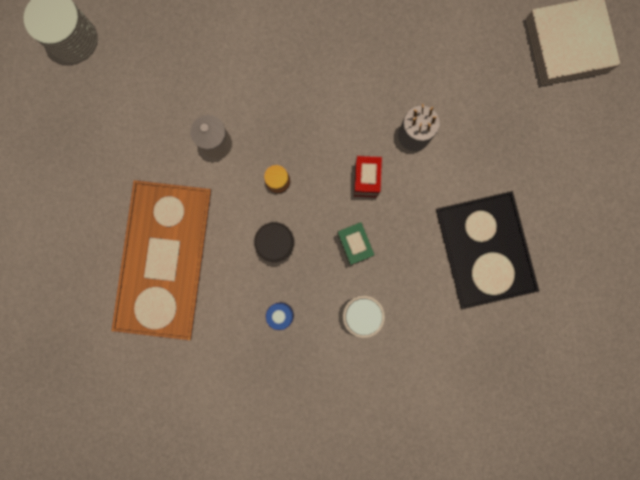

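View pics/side0.png

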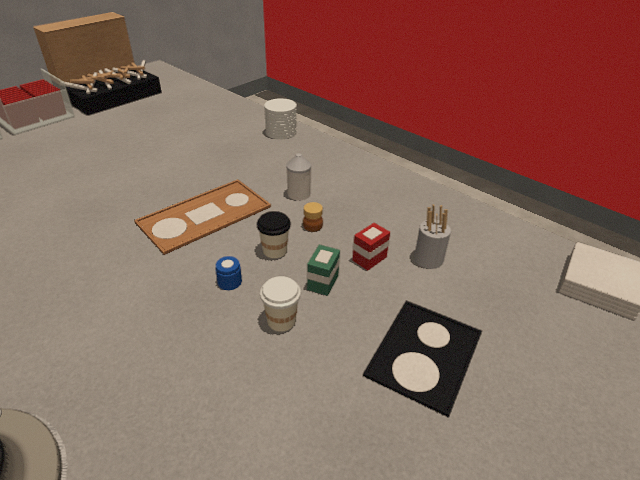

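Top view: the wooden tray is at about (162,260), the black tray at (487,250), the white cup at (364,317), the black cup at (274,243), and the green carton at (356,244). The honey jar is at (276,178), the creamer at (279,317), the red carton at (369,175), the shaker at (209,133) and the beaker at (421,124). Next I'll measure them.

```bash
cat > h.py <<'E'
import numpy as np,cv2
from station import ctrl
def K(i): return np.array([[i['fx'],0,i['cx']],[0,i['fy'],i['cy']],[0,0,1]])
def ray(i,px,z):
    u=cv2.undistortPoints(np.array(px,float).reshape(-1,1,2),K(i),i['D']).reshape(-1,2)
    d=np.c_[u,np.ones(len(u))]@i['R']; c=-i['R'].T@i['t']
    return c+d*((z-c[2])/d[:,2])[:,None]
def blobs(m,roi,amin=60):
    M=np.zeros(m.shape,np.uint8); x0,y0,x1,y1=roi; M[y0:y1,x0:x1]=m[y0:y1,x0:x1]*255
    cs,_=cv2.findContours(M,cv2.RETR_EXTERNAL,cv2.CHAIN_APPROX_NONE)
    return sorted([c for c in cs if cv2.contourArea(c)>amin],key=cv2.contourArea,reverse=True)
def cen(c):
    m=cv2.moments(c); return m['m10']/m['m00'],m['m01']/m['m00']
E
python3 - <<'E'
from h import *
i=ctrl.camera_info("top"); im=np.load("pics/top0im.npy"); d=np.load("pics/top0.npy")
hsv=cv2.cvtColor(im,cv2.COLOR_BGR2HSV); H,S,V=[hsv[...,k].astype(int) for k in range(3)]
bright=(V>150)
def show(n,m,roi,z,k=1):
    for c in blobs(m,roi)[:k]:
        w=ray(i,c.reshape(-1,2),z)[:,:2].astype(np.float32)
        p=cen(c); q=ray(i,p,z)[0]; (ec,r)=cv2.minEnclosingCircle(w); mr=cv2.minAreaRect(w)
        print(n,np.round(p,1),"cen",np.round(q[:2],1),"circ",np.round(ec,1),round(r*2,1),"rect",np.round(mr[0],1),np.round(mr[1],1),round(mr[2],1))
b2=bright&(S<90)
show("teaplaces",b2,(115,180,212,340),4,3)
show("cofplaces",b2,(440,195,535,305),4,2)
wood=(S>110)&(H<20)
show("wood",wood,(100,170,225,350),8)
dark=V<45
show("cof",dark,(430,185,545,315),8)
show("blk",dark,(245,210,305,275),67)
show("white",bright&(S<90),(335,290,395,345),67)
show("green top",(H>40)&(H<90)&(S>60)&(V>60),(330,215,380,270),62)
show("green panel",bright&(S<90),(335,215,380,270),62)
show("red panel",bright&(S<90),(350,150,390,200),62)
show("red",(S>150)&((H<8)|(H>172))&(V>60),(345,145,395,205),62)
show("honey",(H>10)&(H<30)&(S>130)&(V>100),(255,155,300,200),48)
show("cream",(H>100)&(H<130)&(S>100)&(V>60),(255,295,305,340),40)
show("dot",bright&(S<110),(265,305,292,330),44)
for n,p in dict(blk=(274,243),white=(364,317),green=(356,244),honey=(276,178),cream=(279,317),shaker=(209,133),beaker=(421,124)).items():
    print(n, d[p[1],p[0]])
show("shaker",(V>110)&(S<60),(185,105,235,165),67)
print(ray(i,[(421,124)],75), ray(i,[(209,133)],80))
E
```

```text
teaplaces [154.8 307.6] cen [463.5 265.7] circ [463.7 265.8] 67.0 rect [463.7 265.5] [63.2 65.6] 0.3
teaplaces [161.6 258.9] cen [543.  257.1] circ [543.3 257.4] 77.4 rect [543.  256.7] [49.8 65.2] 83.7
teaplaces [168.3 210.9] cen [622.6 248.4] circ [622.5 248.4] 48.8 rect [622.5 248.9] [46.9 46.4] 1.6
cofplaces [492.9 273.2] cen [ 522.7 -285.9] circ [ 522.7 -285.8] 66.8 rect [ 523.1 -286.1] [65.  65.5] 89.0
cofplaces [480.6 225.7] cen [ 600.5 -267.4] circ [ 600.5 -267.4] 49.0 rect [ 600.1 -267.2] [47.2 48.3] 44.8
wood [161.2 260. ] cen [541.1 256.5] circ [542.7 256.6] 279.2 rect [543.  256.2] [131.  250.2] 83.7
cof [486.8 249.8] cen [ 560.7 -275.6] circ [ 561.2 -275.7] 204.0 rect [ 561.2 -275.3] [164.9 126.7] 13.6
white [364.1 316.2] cen [455.1 -71.5] circ [455.2 -70.8] 64.5 rect [455.5 -71.4] [63.1 60.6] 0.1
green top [355.3 243.2] cen [566.4 -58.4] circ [566.7 -58.7] 64.2 rect [566.5 -58.4] [55.9 40.2] 21.9
green panel [355.8 242.6] cen [567.3 -59.1] circ [567.4 -58.9] 33.4 rect [567.3 -59.2] [28.9 21.2] 22.2
red panel [368.5 173.2] cen [675.8 -78.8] circ [675.9 -79.1] 32.4 rect [676.1 -78.9] [20.2 28.4] 89.9
red [367.7 174.3] cen [674.1 -77.6] circ [674.6 -77.3] 66.5 rect [674.4 -77.5] [40.8 57.5] 87.3
honey [275.8 176.6] cen [672.5  67. ] circ [672.4  67. ] 39.6 rect [672.7  66.6] [36.9 38.1] 0.3
cream [279. 316.] cen [453.1  59.7] circ [453.2  59.8] 40.6 rect [453.1  59.8] [37.2 37.7] 0.4
dot [278.4 316.2] cen [453.   60.4] circ [453.2  60.6] 20.3 rect [453.3  61. ] [18.5 18.7] 0.4
blk 852.2683
white 841.37256
green 864.1063
honey 889.60864
cream 872.43353
shaker 850.3749
beaker 826.65137
shaker [207.3 131.2] cen [740.1 173.1] circ [740.3 173.5] 53.8 rect [740.5 173.6] [50.9 53.1] 0.3
[[ 750.49246461 -158.96144076   75.        ]] [[733.71552335 167.57975802  80.        ]]
```

```bash
python3 - <<'E'
from h import *
from scipy.spatial.transform import Rotation as Ro
i=ctrl.camera_info("top"); im=np.load("pics/top0im.npy")
V=im.max(2); print(V[243,274],V[235,265],V[220,250])
c=blobs(V<75,(245,215,305,272))[0]; w=ray(i,c.reshape(-1,2),67)[:,:2].astype(np.float32)
print(cen(c),ray(i,cen(c),67),cv2.minEnclosingCircle(w),cv2.minAreaRect(w))
j=ctrl.camera_info("side"); im=np.load("pics/side0im.npy")
hsv=cv2.cvtColor(im,cv2.COLOR_BGR2HSV); H,S,V=[hsv[...,k].astype(int) for k in range(3)]
for n,m,roi,z in [("blk",V<50,(250,205,300,240),67),("white",(V>140)&(S<60),(250,270,310,306),67),("honey",(H>10)&(H<30)&(S>130)&(V>120),(295,200,330,222),47),("dot",(V>140)&(S<100),(215,255,242,275),44),("gpanel",(V>140)&(S<100),(310,245,340,265),62)]:
    b=blobs(m,roi,20)
    if b: print(n,cen(b[0]),ray(j,cen(b[0]),z)[0])
    w=ray(j,b[0].reshape(-1,2),z)[:,:2].astype(np.float32); print(cv2.minAreaRect(w))
s=ctrl.get_state(); q=s['tool_rot']; R=Ro.from_quat(q[[1,2,3,0]]).as_matrix(); print(np.round(R,3)); print(ctrl.camera_info("wrist"))
E
```

```text
59 58 139
(273.7825848097788, 242.78327152863616) [[565.93395701  66.93515659  67.        ]] ((565.3472290039062, 66.8768539428711), 32.058265686035156) ((564.9564819335938, 66.62168884277344), (63.119468688964844, 58.40855407714844), 0.5926311016082764)
blk (273.2386724386724, 223.3979797979798) [567.31021397  63.31965527  67.        ]
((567.53466796875, 64.28528594970703), (69.86920166015625, 58.74859619140625), 45.807952880859375)
white (278.0326334208224, 287.2965004374453) [460.42705914 -63.45489894  67.        ]
((461.5801086425781, -63.13883590698242), (77.3154067993164, 95.6192398071289), 44.373565673828125)
honey (312.7751412429378, 208.090395480226) [673.96176656  64.32446477  47.        ]
((674.7098999023438, 65.01783752441406), (36.85467529296875, 37.45170974731445), 4.047536373138428)
dot (227.27611940298507, 263.43283582089555) [454.48308982  58.59944241  44.        ]
((454.0921325683594, 58.8589973449707), (17.95550537109375, 20.857498168945312), 44.41337966918945)
gpanel (323.5224242424242, 256.0290909090909) [569.35792103 -60.28211735  62.        ]
((569.7970581054688, -60.05803680419922), (31.007566452026367, 23.056154251098633), 21.851886749267578)
[[-0.967 -0.001  0.254]
 [-0.254  0.002 -0.967]
 [ 0.    -1.    -0.002]]
{'fx': 363.0924134941551, 'fy': 363.0924134941551, 'cx': 318.073949957922, 'cy': 239.46725704352568, 'D': array([-0.0573738,  0.       ,  0.       ,  0.       ,  0.       ]), 'R': array([[ 0.25414032, -0.96716477, -0.00223825],
       [-0.92953211, -0.24488963,  0.27567939],
       [-0.26717552, -0.06798072, -0.96124704]]), 't': array([-674.11672308,  -33.95649107,  391.30669437])}
```

Request:
play_rows:
  jaw: 1
  steps:
    - {"x": 2.5, "y": 2.8, "az": -2.1}
    - {"x": 2.5, "y": 2.8, "az": -2.1}
    - {"x": 2.5, "y": 2.8, "az": -2.1}
    - {"x": 2.5, "y": 2.8, "az": -2.1}
    - {"x": 2.5, "y": 2.8, "az": -2.1}
    - {"x": 2.5, "y": 2.8, "az": -2.1}
    - {"x": 2.5, "y": 2.8, "az": -2.1}
    - {"x": 2.5, "y": 2.8, "az": -2.1}
    - {"x": 2.5, "y": 2.8, "az": -2.1}
    - {"x": 2.0, "y": 3.0, "az": -2.0}

```text
$.steps[0]: bad value
```

Request:
play_rows:
  jaw: 1
  steps:
    - {"x": 2.5, "y": 2.8, "z": 0, "ax": 0, "ay": 0, "az": -2.1}

```text
clock: 0.2
eef_pos: [191.4, -627.4, 221.8]
tool_rot: [-0.074, 0.076, -0.703, 0.703]
force: [0.3, -0.1, -0.7]
gripper_width: 0.999
```

Request:
play_rows:
  steps:
    - {"x": 2.5, "y": 2.8, "z": 0, "ax": 0, "ay": 0, "az": -2.1}
    - {"x": 2.5, "y": 2.8, "z": 0, "ax": 0, "ay": 0, "az": -2.1}
    - {"x": 2.5, "y": 2.8, "z": 0, "ax": 0, "ay": 0, "az": -2.1}
    - {"x": 2.5, "y": 2.8, "z": 0, "ax": 0, "ay": 0, "az": -2.1}
    - {"x": 2.5, "y": 2.8, "z": 0, "ax": 0, "ay": 0, "az": -2.1}
    - {"x": 2.5, "y": 2.8, "z": 0, "ax": 0, "ay": 0, "az": -2.1}
    - {"x": 2.5, "y": 2.8, "z": 0, "ax": 0, "ay": 0, "az": -2.1}
    - {"x": 2.0, "y": 3, "z": 0, "ax": 0, "ay": 0, "az": -2.1}
    - {"x": 2.0, "y": 3.5, "z": 0, "ax": 0, "ay": 0, "az": -2.0}
    - {"x": 2.0, "y": 3.5, "z": 0, "ax": 0, "ay": 0, "az": 0}

```text
clock: 1.2
eef_pos: [431.8, -327.4, 222.4]
tool_rot: [-0.039, 0.038, 0.706, -0.706]
force: [0.5, -0.7, -0.4]
gripper_width: 0.997
```

Request:
play_rows:
  steps:
    - {"x": 0.3, "y": 3.0, "z": 0, "ax": 0, "ay": 0, "az": 0}
    - {"x": 0.3, "y": 3.2, "z": -1, "ax": 0, "ay": 0, "az": 0}
    - {"x": 0.3, "y": 3.2, "z": -1.5, "ax": 0, "ay": 0, "az": 0}
    - {"x": 0.3, "y": 3.2, "z": -1.5, "ax": 0, "ay": 0, "az": 0}
    - {"x": 0.3, "y": 3.2, "z": -1.5, "ax": 0, "ay": 0, "az": 0}
    - {"x": 0.3, "y": 3.2, "z": -1.5, "ax": 0, "ay": 0, "az": 0}
    - {"x": 0.3, "y": 3.2, "z": -1.5, "ax": 0, "ay": 0, "az": 0}
    - {"x": 0.3, "y": 3.2, "z": -1, "ax": 0, "ay": 0, "az": 0}
    - {"x": 0, "y": 0.4, "z": 0, "ax": 0, "ay": 0, "az": 0}
    - {"x": 0, "y": 0, "z": 0, "ax": 0, "ay": 0, "az": 0}

```text
clock: 2.2
eef_pos: [455.2, -70.2, 127.4]
tool_rot: [-0.038, 0.037, 0.706, -0.706]
force: [0.3, -0.7, 0.2]
gripper_width: 0.997
```

```bash
python3 - <<'E'
from h import *
from scipy.spatial.transform import Rotation as Ro
s=ctrl.get_state(); q=s['tool_rot']; R=Ro.from_quat(q[[1,2,3,0]]).as_matrix(); print(np.round(R,3),s['eef_pos'],s['joint_pos'])
im,d=ctrl.camera("wrist"); cv2.imwrite("pics/w1.png",im)
E
```

```text
[[-0.994 -0.001 -0.106]
 [ 0.106  0.    -0.994]
 [ 0.001 -1.    -0.   ]] [455.20891745 -70.17323298 127.43392553] [ 0.22186455  0.26722421 -0.23460482  2.12990516  0.08958519  0.75434221
 -1.74665726]
```

View pics/w1.png

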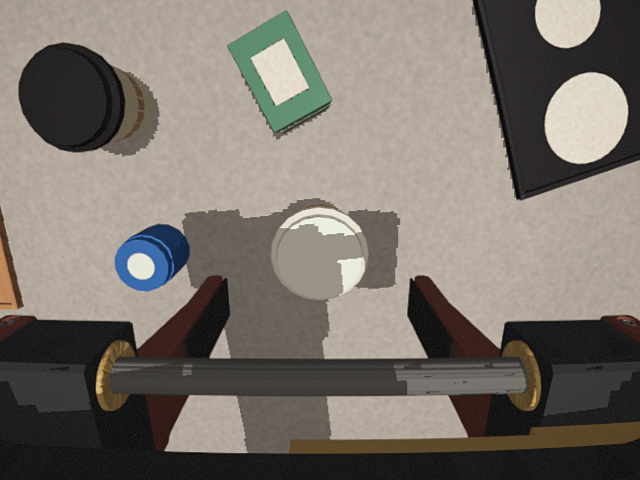

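The wrist view shows the white cup at (320,253), midway between the fingers at (220,280) and (415,280). Descending.

Request:
play_rows:
  steps:
    - {"x": 0, "y": 0, "z": -1.5, "ax": 0, "ay": 0, "az": 0}
    - {"x": 0, "y": 0, "z": -2, "ax": 0, "ay": 0, "az": 0}
    - {"x": 0, "y": 0, "z": -2, "ax": 0, "ay": 0, "az": 0}
    - {"x": 0, "y": 0, "z": -2, "ax": 0, "ay": 0, "az": 0}
    - {"x": 0, "y": 0, "z": -1.5, "ax": 0, "ay": 0, "az": 0}
    - {"x": 0, "y": 0, "z": -1, "ax": 0, "ay": 0, "az": 0}
    - {"x": 0, "y": 0, "z": -0.7, "ax": 0, "ay": 0, "az": 0}
    - {"x": 0, "y": 0, "z": 0, "ax": 0, "ay": 0, "az": 0}
    - {"x": 0, "y": 0, "z": 0, "ax": 0, "ay": 0, "az": 0}

```text
clock: 3.15
eef_pos: [455.8, -71.2, 21.1]
tool_rot: [0.038, -0.039, -0.706, 0.706]
force: [-0.5, -0.1, 0.5]
gripper_width: 0.998
```

Request:
play_rows:
  jaw: -1
  steps:
    - {"x": 0, "y": 0, "z": 0, "ax": 0, "ay": 0, "az": 0}
    - {"x": 0, "y": 0, "z": 0, "ax": 0, "ay": 0, "az": 0}
    - {"x": 0, "y": 0, "z": 0, "ax": 0, "ay": 0, "az": 0}
    - {"x": 0, "y": 0, "z": 0, "ax": 0, "ay": 0, "az": 0}
    - {"x": 0, "y": 0, "z": 0, "ax": 0, "ay": 0, "az": 0}
    - {"x": 0, "y": 0, "z": 0, "ax": 0, "ay": 0, "az": 0}
    - {"x": 0, "y": 0, "z": 0, "ax": 0, "ay": 0, "az": 0}
    - {"x": 0, "y": 0, "z": 0, "ax": 0, "ay": 0, "az": 0}

```text
clock: 3.95
eef_pos: [455.7, -70.9, 20.9]
tool_rot: [0.038, -0.038, -0.706, 0.706]
force: [-0.2, 0.0, 5.8]
gripper_width: 0.704
```

Request:
play_rows:
  steps:
    - {"x": 0, "y": 0, "z": 0, "ax": 0, "ay": 0, "az": 0}
    - {"x": 0, "y": 0, "z": 0, "ax": 0, "ay": 0, "az": 0}
    - {"x": 0, "y": 0, "z": 0, "ax": 0, "ay": 0, "az": 0}
    - {"x": 0, "y": 0, "z": 0, "ax": 0, "ay": 0, "az": 0}

```text
clock: 4.35
eef_pos: [455.7, -70.9, 20.9]
tool_rot: [0.038, -0.038, -0.706, 0.706]
force: [-0.8, -0.7, 5.9]
gripper_width: 0.707
```

```bash
python3 - <<'E'
from h import *
im,d=ctrl.camera("side"); cv2.imwrite("pics/s1.png",cv2.resize(im[180:420,180:420],(720,600)))
E
```

```text
(no output)
```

View pics/s1.png

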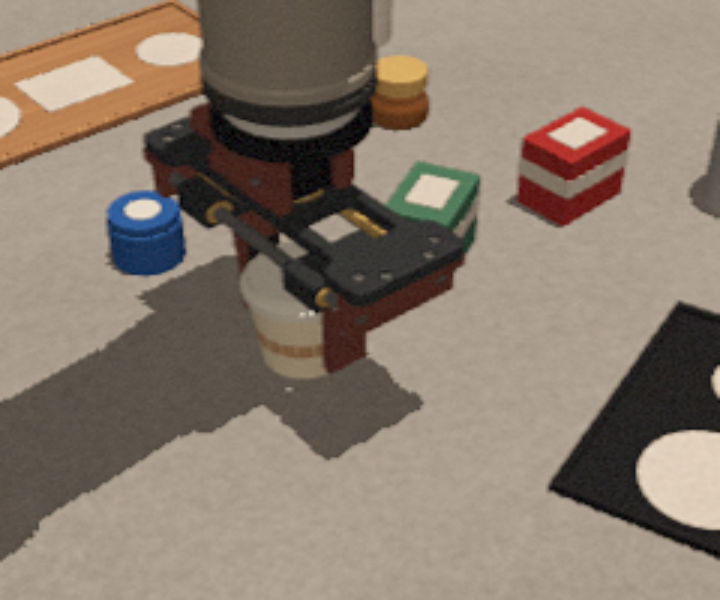

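The fingers closed to 62 mm, so they are holding the lid rim rather than the wall. I'll regrip with the pads centred at lid height.

Request:
play_rows:
  jaw: 1
  steps:
    - {"x": 0, "y": 0, "z": 0, "ax": 0, "ay": 0, "az": 0}
    - {"x": 0, "y": 0, "z": 0, "ax": 0, "ay": 0, "az": 0}
    - {"x": 0, "y": 0, "z": 0, "ax": 0, "ay": 0, "az": 0}
    - {"x": 0, "y": 0, "z": 0, "ax": 0, "ay": 0, "az": 0}
    - {"x": 0, "y": 0, "z": 0.8, "ax": 0, "ay": 0, "az": 0}
    - {"x": 0, "y": 0, "z": 0.9, "ax": 0, "ay": 0, "az": 0}
    - {"x": 0, "y": 0, "z": 0.7, "ax": 0, "ay": 0, "az": 0}
    - {"x": 0, "y": 0, "z": 0, "ax": 0, "ay": 0, "az": 0}

```text
clock: 5.2
eef_pos: [456.4, -71.0, 46.0]
tool_rot: [0.037, -0.039, -0.706, 0.706]
force: [0.0, 0.3, -0.5]
gripper_width: 0.999
```

Request:
play_rows:
  jaw: -1
  steps:
    - {"x": 0, "y": 0, "z": 0, "ax": 0, "ay": 0, "az": 0}
    - {"x": 0, "y": 0, "z": 0, "ax": 0, "ay": 0, "az": 0}
    - {"x": 0, "y": 0, "z": 0, "ax": 0, "ay": 0, "az": 0}
    - {"x": 0, "y": 0, "z": 0, "ax": 0, "ay": 0, "az": 0}
    - {"x": 0, "y": 0, "z": 0, "ax": 0, "ay": 0, "az": 0}
    - {"x": 0, "y": 0, "z": 0, "ax": 0, "ay": 0, "az": 0}
    - {"x": 0, "y": 0, "z": 0, "ax": 0, "ay": 0, "az": 0}
    - {"x": 0, "y": 0, "z": 0, "ax": 0, "ay": 0, "az": 0}

```text
clock: 6.0
eef_pos: [455.3, -70.9, 44.6]
tool_rot: [0.038, -0.038, -0.706, 0.706]
force: [-0.1, -1.1, -0.9]
gripper_width: 0.706
```

Request:
play_rows:
  steps:
    - {"x": 0, "y": 0, "z": 0.5, "ax": 0, "ay": 0, "az": 0}
    - {"x": 0, "y": 0, "z": 0.8, "ax": 0, "ay": 0, "az": 0}
    - {"x": 0, "y": 0, "z": 1, "ax": 0, "ay": 0, "az": 0}
    - {"x": 0, "y": 0, "z": 1, "ax": 0, "ay": 0, "az": 0}
    - {"x": 0, "y": 0, "z": 1.2, "ax": 0, "ay": 0, "az": 0}
    - {"x": 0, "y": 0, "z": 1.2, "ax": 0, "ay": 0, "az": 0}
    - {"x": 0, "y": 0, "z": 1, "ax": 0, "ay": 0, "az": 0}
    - {"x": 0, "y": 0, "z": 0.5, "ax": 0, "ay": 0, "az": 0}
    - {"x": 0, "y": 0, "z": 0, "ax": 0, "ay": 0, "az": 0}

```text
clock: 6.9
eef_pos: [456.0, -71.0, 117.5]
tool_rot: [0.038, -0.039, -0.706, 0.706]
force: [-0.4, -0.4, -1.7]
gripper_width: 0.702
```

```bash
python3 - <<'E'
from h import *
im,d=ctrl.camera("side"); cv2.imwrite("pics/s2.png",cv2.resize(im[180:420,180:420],(720,600)))
E
```

```text
(no output)
```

View pics/s2.png

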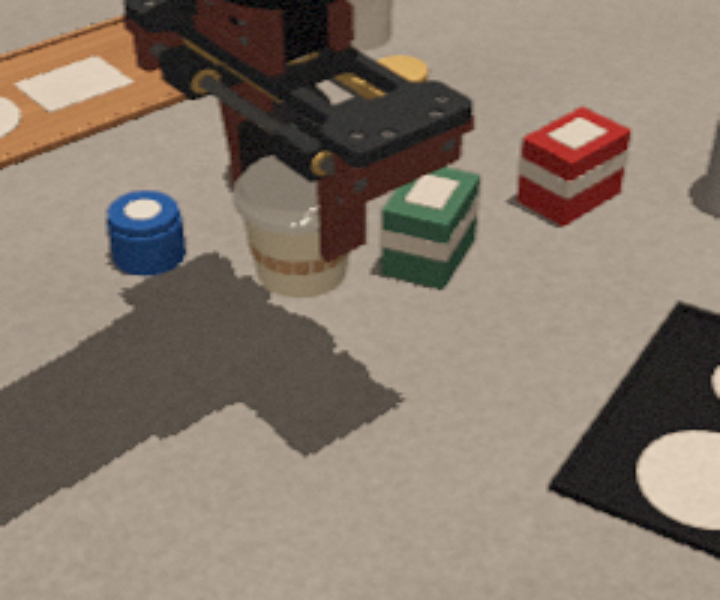

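The cup hangs upright at about (290,230). Carrying it to the wooden tray.

Request:
play_rows:
  steps:
    - {"x": 0, "y": 1, "z": 0, "ax": 0, "ay": 0, "az": 0}
    - {"x": 0, "y": 1.7, "z": 0, "ax": 0, "ay": 0, "az": 0}
    - {"x": 0, "y": 2.4, "z": 0, "ax": 0, "ay": 0, "az": 0}
    - {"x": 0.1, "y": 2.5, "z": 0, "ax": 0, "ay": 0, "az": 0}
    - {"x": 0.1, "y": 2.5, "z": 0, "ax": 0, "ay": 0, "az": 0}
    - {"x": 0.1, "y": 2.5, "z": 0, "ax": 0, "ay": 0, "az": 0}
    - {"x": 0.1, "y": 2.5, "z": 0, "ax": 0, "ay": 0, "az": 0}
    - {"x": 0.1, "y": 2.5, "z": 0, "ax": 0, "ay": 0, "az": 0}
    - {"x": 0.1, "y": 2.5, "z": 0, "ax": 0, "ay": 0, "az": 0}
    - {"x": 0, "y": 2.5, "z": 0, "ax": 0, "ay": 0, "az": 0}

```text
clock: 7.95
eef_pos: [460.7, 156.8, 116.0]
tool_rot: [0.038, -0.038, -0.706, 0.706]
force: [-0.7, 0.4, -1.1]
gripper_width: 0.702
```

Request:
play_rows:
  steps:
    - {"x": 0, "y": 2.5, "z": 0, "ax": 0, "ay": 0, "az": 0}
    - {"x": 0, "y": 2.5, "z": 0, "ax": 0, "ay": 0, "az": 0}
    - {"x": 0, "y": 2.2, "z": 0, "ax": 0, "ay": 0, "az": 0}
    - {"x": 0.1, "y": 1.8, "z": 0, "ax": 0, "ay": 0, "az": 0}
    - {"x": 0.1, "y": 1.3, "z": 0, "ax": 0, "ay": 0, "az": 0}
    - {"x": 0, "y": 0.8, "z": 0, "ax": 0, "ay": 0, "az": 0}
    - {"x": 0, "y": 0, "z": 0, "ax": 0, "ay": 0, "az": 0}
    - {"x": 0, "y": 0, "z": 0, "ax": 0, "ay": 0, "az": 0}

```text
clock: 8.75
eef_pos: [463.3, 265.3, 116.4]
tool_rot: [0.039, -0.038, -0.706, 0.706]
force: [-0.3, -0.4, -2.9]
gripper_width: 0.702
```

```bash
python3 - <<'E'
from h import *
im,d=ctrl.camera("side"); cv2.imwrite("pics/s3.png",cv2.resize(im[100:340,60:360],(750,600)))
print(ctrl.get_state()['joint_pos'])
E
```

```text
[-0.35756948  0.40188219 -0.34364748  1.97034485  0.18540364  0.80020211
 -2.48571284]
```

View pics/s3.png

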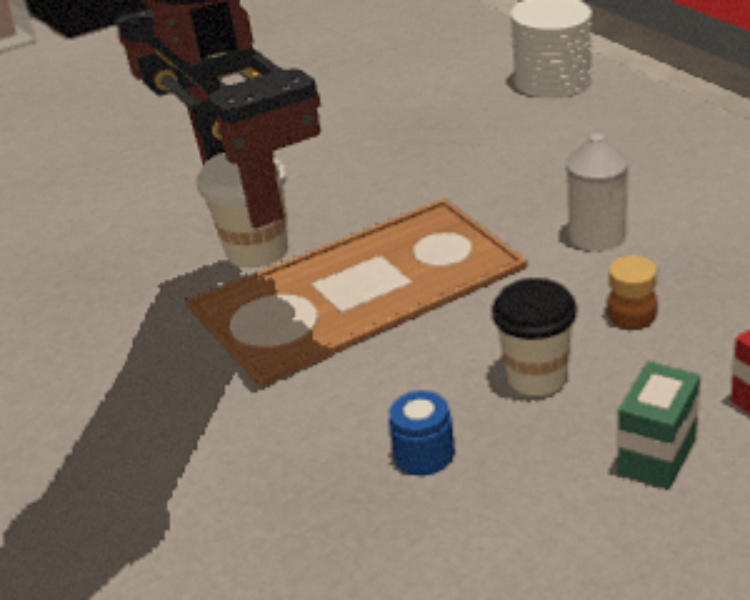

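The cup is upright above the large disc. Lowering it.

Request:
play_rows:
  steps:
    - {"x": 0, "y": 0, "z": -0.7, "ax": 0, "ay": 0, "az": 0}
    - {"x": 0, "y": 0, "z": -1.2, "ax": 0, "ay": 0, "az": 0}
    - {"x": 0, "y": 0, "z": -1.3, "ax": 0, "ay": 0, "az": 0}
    - {"x": 0, "y": 0, "z": -1.2, "ax": 0, "ay": 0, "az": 0}
    - {"x": 0, "y": 0, "z": -1, "ax": 0, "ay": 0, "az": 0}
    - {"x": 0, "y": 0, "z": -0.6, "ax": 0, "ay": 0, "az": 0}
    - {"x": 0, "y": 0, "z": -0.4, "ax": 0, "ay": 0, "az": 0}
    - {"x": 0, "y": 0, "z": -0.3, "ax": 0, "ay": 0, "az": 0}
    - {"x": 0, "y": 0, "z": -0.1, "ax": 0, "ay": 0, "az": 0}
    - {"x": 0, "y": 0, "z": 0, "ax": 0, "ay": 0, "az": 0}

```text
clock: 9.8
eef_pos: [463.6, 266.2, 48.8]
tool_rot: [-0.038, 0.038, 0.706, -0.706]
force: [-0.1, -0.5, -2.0]
gripper_width: 0.703
```

Request:
play_rows:
  steps:
    - {"x": 0, "y": 0, "z": -0.1, "ax": 0, "ay": 0, "az": 0}
    - {"x": 0, "y": 0, "z": -0.1, "ax": 0, "ay": 0, "az": 0}
    - {"x": 0, "y": 0, "z": 0, "ax": 0, "ay": 0, "az": 0}

```text
clock: 10.1
eef_pos: [464.0, 266.4, 48.4]
tool_rot: [-0.038, 0.039, 0.706, -0.706]
force: [-3.2, -2.6, 12.4]
gripper_width: 0.703
```

Contact. Releasing, then straight up.

Request:
play_rows:
  jaw: 1
  steps:
    - {"x": 0, "y": 0, "z": 0.1, "ax": 0, "ay": 0, "az": 0}
    - {"x": 0, "y": 0, "z": 0, "ax": 0, "ay": 0, "az": 0}
    - {"x": 0, "y": 0, "z": 0, "ax": 0, "ay": 0, "az": 0}
    - {"x": 0, "y": 0, "z": 0, "ax": 0, "ay": 0, "az": 0}
    - {"x": 0, "y": 0, "z": 0, "ax": 0, "ay": 0, "az": 0}
    - {"x": 0, "y": 0, "z": 1, "ax": 0, "ay": 0, "az": 0}
    - {"x": 0, "y": 0, "z": 2, "ax": 0, "ay": 0, "az": 0}
    - {"x": 0, "y": 0, "z": 2.5, "ax": 0, "ay": 0, "az": 0}
    - {"x": 0, "y": 0, "z": 2.5, "ax": 0, "ay": 0, "az": 0}
    - {"x": 0, "y": 0, "z": 2, "ax": 0, "ay": 0, "az": 0}

```text
clock: 11.1
eef_pos: [463.7, 266.4, 149.8]
tool_rot: [-0.038, 0.039, 0.706, -0.706]
force: [0.1, -0.6, 0.3]
gripper_width: 0.997
```

Request:
play_rows:
  steps:
    - {"x": 2.1, "y": -2.0, "z": 0, "ax": 0, "ay": 0, "az": 0}
    - {"x": 2.1, "y": -2.0, "z": 0, "ax": 0, "ay": 0, "az": 0}
    - {"x": 2.1, "y": -2.0, "z": 0, "ax": 0, "ay": 0, "az": 0}
    - {"x": 2.1, "y": -2.0, "z": 0, "ax": 0, "ay": 0, "az": 0}
    - {"x": 2.1, "y": -2.0, "z": 0, "ax": 0, "ay": 0, "az": 0}
    - {"x": 2.1, "y": -2.0, "z": -0.5, "ax": 0, "ay": 0, "az": 0}
    - {"x": 2.1, "y": -2.0, "z": -1, "ax": 0, "ay": 0, "az": 0}
    - {"x": 2.1, "y": -2.0, "z": -1, "ax": 0, "ay": 0, "az": 0}
    - {"x": 2.1, "y": -2.0, "z": -1, "ax": 0, "ay": 0, "az": 0}
    - {"x": 2.0, "y": -2.0, "z": -1, "ax": 0, "ay": 0, "az": 0}

```text
clock: 12.1
eef_pos: [673.3, 65.3, 103.0]
tool_rot: [-0.038, 0.038, 0.706, -0.706]
force: [0.5, 0.2, 0.4]
gripper_width: 1.001
```

Request:
play_rows:
  steps:
    - {"x": 0, "y": 0, "z": 0, "ax": 0, "ay": 0, "az": 0}
    - {"x": 0, "y": 0, "z": 0, "ax": 0, "ay": 0, "az": 0}

```text
clock: 12.3
eef_pos: [672.3, 65.9, 102.7]
tool_rot: [-0.039, 0.038, 0.706, -0.706]
force: [-0.3, 0.1, -0.1]
gripper_width: 0.999
```

```bash
python3 - <<'E'
from h import *
print(ctrl.get_state()['eef_pos'])
im,d=ctrl.camera("wrist"); cv2.imwrite("pics/w2.png",im)
im,d=ctrl.camera("side"); cv2.imwrite("pics/s4.png",im)
E
```

```text
[672.2605755   65.88182448 102.70750547]
```

View pics/w2.png

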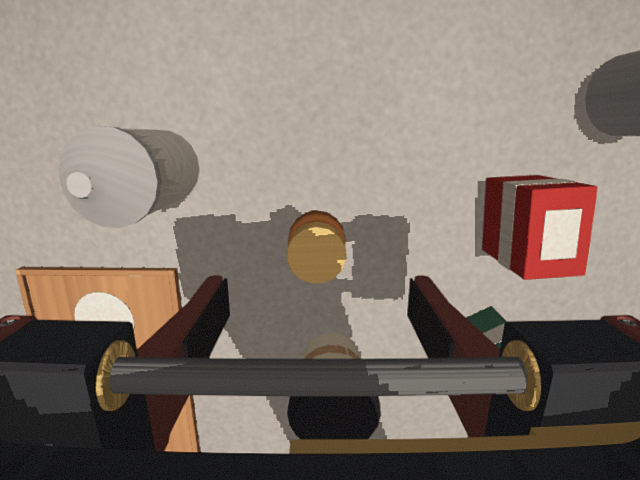

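View pics/s4.png

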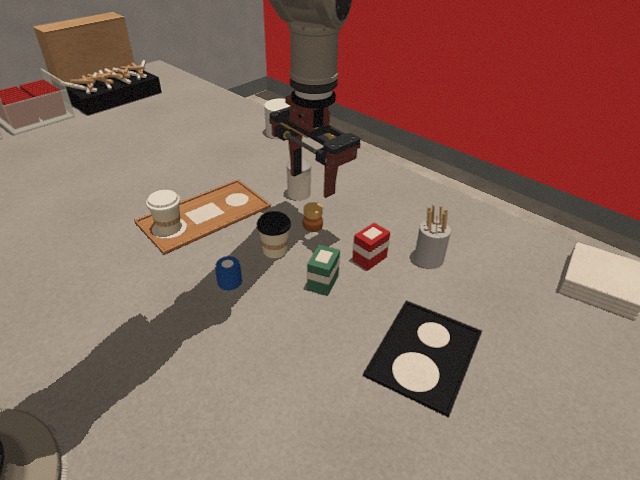

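The white cup stands on its disc in the side view at (165,212). The jar is centred between the fingers at (316,252) in the wrist view. Next I'll grasp the jar.

Request:
play_rows:
  steps:
    - {"x": 0, "y": 0, "z": -1.5, "ax": 0, "ay": 0, "az": 0}
    - {"x": 0, "y": 0, "z": -2, "ax": 0, "ay": 0, "az": 0}
    - {"x": 0, "y": 0, "z": -2, "ax": 0, "ay": 0, "az": 0}
    - {"x": 0, "y": 0, "z": -1.5, "ax": 0, "ay": 0, "az": 0}
    - {"x": 0, "y": 0, "z": -1.2, "ax": 0, "ay": 0, "az": 0}
    - {"x": 0, "y": 0, "z": -0.6, "ax": 0, "ay": 0, "az": 0}
    - {"x": 0, "y": 0, "z": 0, "ax": 0, "ay": 0, "az": 0}

```text
clock: 13.1
eef_pos: [671.9, 66.3, 13.8]
tool_rot: [0.038, -0.038, -0.706, 0.706]
force: [0.4, -1.1, 0.0]
gripper_width: 0.999
```

Request:
play_rows:
  jaw: -1
  steps:
    - {"x": 0, "y": 0, "z": 0, "ax": 0, "ay": 0, "az": 0}
    - {"x": 0, "y": 0, "z": 0, "ax": 0, "ay": 0, "az": 0}
    - {"x": 0, "y": 0, "z": 0, "ax": 0, "ay": 0, "az": 0}
    - {"x": 0, "y": 0, "z": 0, "ax": 0, "ay": 0, "az": 0}
    - {"x": 0, "y": 0, "z": 0, "ax": 0, "ay": 0, "az": 0}
    - {"x": 0, "y": 0, "z": 0, "ax": 0, "ay": 0, "az": 0}
    - {"x": 0, "y": 0, "z": 0, "ax": 0, "ay": 0, "az": 0}
    - {"x": 0, "y": 0, "z": 0, "ax": 0, "ay": 0, "az": 0}
    - {"x": 0, "y": 0, "z": 0, "ax": 0, "ay": 0, "az": 0}

```text
clock: 14.0
eef_pos: [672.5, 66.2, 14.8]
tool_rot: [-0.038, 0.038, 0.706, -0.706]
force: [-1.1, 0.4, 2.3]
gripper_width: 0.451
```

Request:
play_rows:
  steps:
    - {"x": 0, "y": 0, "z": 0.7, "ax": 0, "ay": 0, "az": 0}
    - {"x": 0, "y": 0, "z": 1.5, "ax": 0, "ay": 0, "az": 0}
    - {"x": 0, "y": 0, "z": 1.5, "ax": 0, "ay": 0, "az": 0}
    - {"x": -0.5, "y": 1, "z": 1.3, "ax": 0, "ay": 0, "az": 0}
    - {"x": -0.8, "y": 2, "z": 0, "ax": 0, "ay": 0, "az": 0}
    - {"x": -0.8, "y": 3, "z": 0, "ax": 0, "ay": 0, "az": 0}
    - {"x": -0.8, "y": 3, "z": 0, "ax": 0, "ay": 0, "az": 0}
    - {"x": -0.8, "y": 3, "z": 0, "ax": 0, "ay": 0, "az": 0}
    - {"x": -0.8, "y": 3, "z": 0, "ax": 0, "ay": 0, "az": 0}
    - {"x": -0.5, "y": 2, "z": 0, "ax": 0, "ay": 0, "az": 0}

```text
clock: 15.0
eef_pos: [621.0, 240.4, 66.2]
tool_rot: [-0.037, 0.037, 0.707, -0.705]
force: [-0.3, -0.2, -1.4]
gripper_width: 0.453
```

Request:
play_rows:
  steps:
    - {"x": 0, "y": 1.2, "z": 0, "ax": 0, "ay": 0, "az": 0}
    - {"x": 0, "y": 0, "z": 0, "ax": 0, "ay": 0, "az": 0}
    - {"x": 0, "y": 0, "z": 0, "ax": 0, "ay": 0, "az": 0}

```text
clock: 15.3
eef_pos: [623.0, 247.0, 65.0]
tool_rot: [0.038, -0.039, -0.706, 0.706]
force: [0.3, -0.3, -0.8]
gripper_width: 0.449
```

```bash
python3 - <<'E'
from h import *
im,d=ctrl.camera("wrist"); cv2.imwrite("pics/w3.png",im)
im,d=ctrl.camera("side"); cv2.imwrite("pics/s5.png",cv2.resize(im[100:340,60:360],(750,600)))
E
```

```text
(no output)
```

View pics/s5.png

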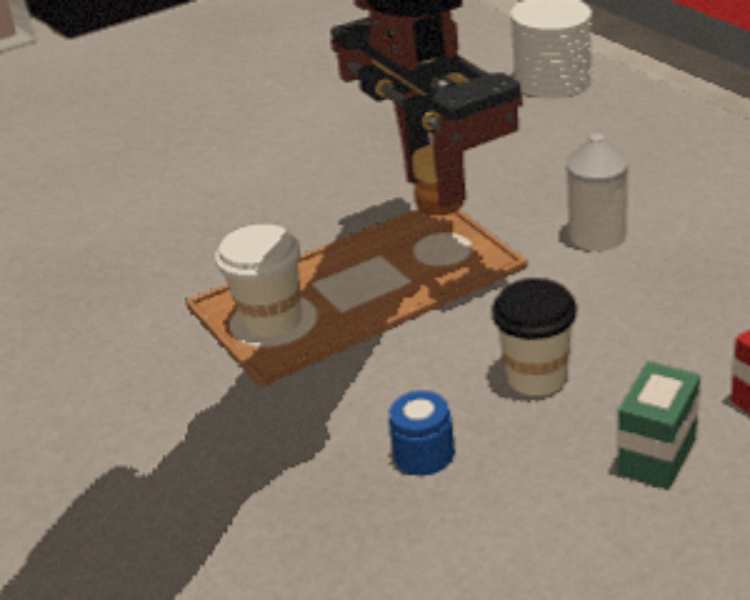

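View pics/w3.png

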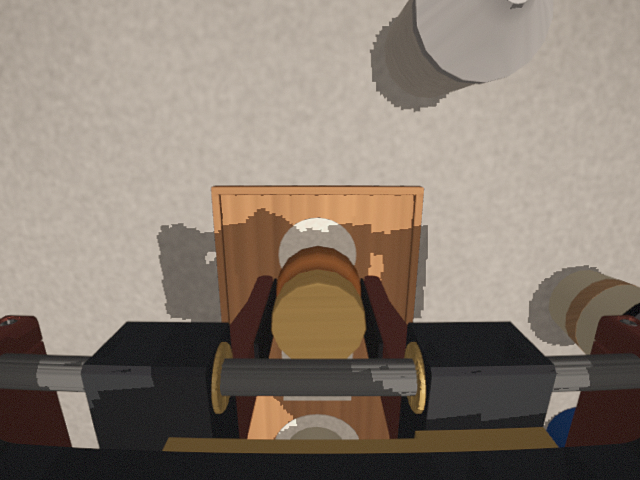

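The jar is held upright between the fingers. Lowering it.

Request:
play_rows:
  steps:
    - {"x": 0, "y": 0.1, "z": -1, "ax": 0, "ay": 0, "az": 0}
    - {"x": 0, "y": 0, "z": -1.2, "ax": 0, "ay": 0, "az": 0}
    - {"x": 0, "y": 0, "z": -1, "ax": 0, "ay": 0, "az": 0}
    - {"x": 0, "y": 0, "z": -0.6, "ax": 0, "ay": 0, "az": 0}
    - {"x": 0, "y": 0, "z": -0.4, "ax": 0, "ay": 0, "az": 0}
    - {"x": 0, "y": 0, "z": -0.3, "ax": 0, "ay": 0, "az": 0}
    - {"x": 0, "y": 0, "z": -0.1, "ax": 0, "ay": 0, "az": 0}
    - {"x": 0, "y": 0, "z": 0, "ax": 0, "ay": 0, "az": 0}

```text
clock: 16.2
eef_pos: [622.6, 249.3, 18.9]
tool_rot: [-0.038, 0.038, 0.706, -0.706]
force: [-0.1, -0.2, 0.2]
gripper_width: 0.456
```

Request:
play_rows:
  jaw: 1
  steps:
    - {"x": 0, "y": 0, "z": 0, "ax": 0, "ay": 0, "az": 0}
    - {"x": 0, "y": 0, "z": 0, "ax": 0, "ay": 0, "az": 0}
    - {"x": 0, "y": 0, "z": 0, "ax": 0, "ay": 0, "az": 0}
    - {"x": 0, "y": 0, "z": 0, "ax": 0, "ay": 0, "az": 0}
    - {"x": 0, "y": 0, "z": 0, "ax": 0, "ay": 0, "az": 0}
    - {"x": 0, "y": 0, "z": 1, "ax": 0, "ay": 0, "az": 0}
    - {"x": 0, "y": 0, "z": 2, "ax": 0, "ay": 0, "az": 0}
    - {"x": 0, "y": 0, "z": 2.5, "ax": 0, "ay": 0, "az": 0}
    - {"x": 0, "y": 0, "z": 3, "ax": 0, "ay": 0, "az": 0}
    - {"x": 0, "y": 0, "z": 3, "ax": 0, "ay": 0, "az": 0}

```text
clock: 17.2
eef_pos: [622.3, 249.1, 135.4]
tool_rot: [-0.038, 0.038, 0.706, -0.706]
force: [0.0, 0.6, 0.8]
gripper_width: 0.997
```

Request:
play_rows:
  steps:
    - {"x": -0.5, "y": -3.1, "z": 0, "ax": 0, "ay": 0, "az": 2.8}
    - {"x": -0.5, "y": -3.1, "z": 0, "ax": 0, "ay": 0, "az": 2.8}
    - {"x": -0.5, "y": -3.1, "z": 0, "ax": 0, "ay": 0, "az": 2.8}
    - {"x": -0.5, "y": -3.1, "z": 0, "ax": 0, "ay": 0, "az": 2.8}
    - {"x": -0.5, "y": -3.1, "z": 0, "ax": 0, "ay": 0, "az": 2.8}
    - {"x": -0.6, "y": -3.1, "z": 0, "ax": 0, "ay": 0, "az": 2.8}
    - {"x": -0.6, "y": -3.1, "z": 0, "ax": 0, "ay": 0, "az": 2.8}
    - {"x": -0.6, "y": -3.1, "z": -0.5, "ax": 0, "ay": 0, "az": 2.8}
    - {"x": -0.6, "y": -3.1, "z": -1, "ax": 0, "ay": 0, "az": 2.8}
    - {"x": -0.5, "y": -3.0, "z": -1, "ax": 0, "ay": 0, "az": 2.9}

```text
clock: 18.2
eef_pos: [568.5, -61.3, 109.5]
tool_rot: [-0.136, 0.135, -0.694, 0.694]
force: [-0.2, -0.4, -0.4]
gripper_width: 0.999
```

Request:
play_rows:
  steps:
    - {"x": 0, "y": 0, "z": 0, "ax": 0, "ay": 0, "az": 0}
    - {"x": 0, "y": 0, "z": 0, "ax": 0, "ay": 0, "az": 0}

```text
clock: 18.4
eef_pos: [568.4, -60.6, 109.1]
tool_rot: [-0.134, 0.134, -0.694, 0.694]
force: [0.7, 0.8, 0.3]
gripper_width: 1.001
```

```bash
python3 - <<'E'
from h import *
print(ctrl.get_state()['eef_pos'])
im,d=ctrl.camera("wrist"); cv2.imwrite("pics/w4.png",im)
im,d=ctrl.camera("side"); cv2.imwrite("pics/s6.png",im)
E
```

```text
[568.44809307 -60.55877208 109.12024792]
```

View pics/w4.png

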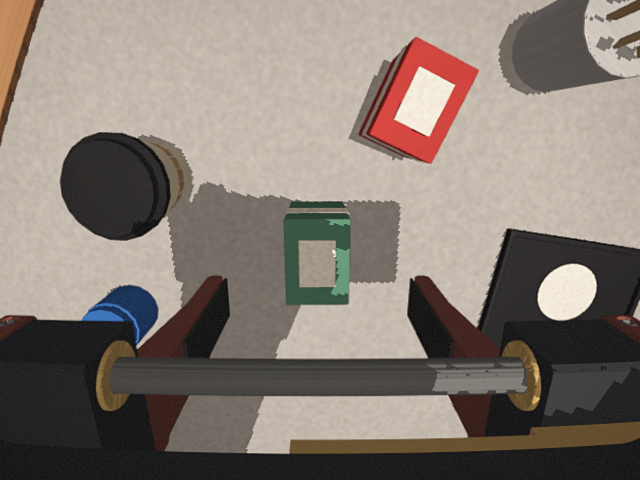

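View pics/s6.png

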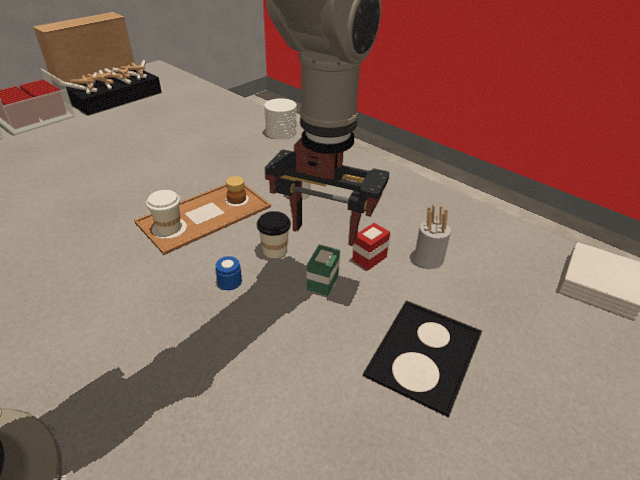

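The honey jar stands on its disc at (235,190) in the side view. The carton lies square and centred between the fingers at (317,255) in the wrist view. Descending and gripping.

Request:
play_rows:
  steps:
    - {"x": 0, "y": 0, "z": -1.5, "ax": 0, "ay": 0, "az": 0}
    - {"x": 0, "y": 0, "z": -2, "ax": 0, "ay": 0, "az": 0}
    - {"x": 0, "y": 0, "z": -2, "ax": 0, "ay": 0, "az": 0}
    - {"x": 0, "y": 0, "z": -1.5, "ax": 0, "ay": 0, "az": 0}
    - {"x": 0, "y": 0, "z": -1.3, "ax": 0, "ay": 0, "az": 0}
    - {"x": 0, "y": 0, "z": -0.6, "ax": 0, "ay": 0, "az": 0}
    - {"x": 0, "y": 0, "z": 0, "ax": 0, "ay": 0, "az": 0}

```text
clock: 19.2
eef_pos: [568.0, -59.6, 18.8]
tool_rot: [0.134, -0.135, 0.694, -0.694]
force: [0.4, -0.1, -0.2]
gripper_width: 0.999
```

Request:
play_rows:
  jaw: -1
  steps:
    - {"x": 0, "y": 0, "z": 0, "ax": 0, "ay": 0, "az": 0}
    - {"x": 0, "y": 0, "z": 0, "ax": 0, "ay": 0, "az": 0}
    - {"x": 0, "y": 0, "z": 0, "ax": 0, "ay": 0, "az": 0}
    - {"x": 0, "y": 0, "z": 0, "ax": 0, "ay": 0, "az": 0}
    - {"x": 0, "y": 0, "z": 0, "ax": 0, "ay": 0, "az": 0}
    - {"x": 0, "y": 0, "z": 0, "ax": 0, "ay": 0, "az": 0}
    - {"x": 0, "y": 0, "z": 0, "ax": 0, "ay": 0, "az": 0}
    - {"x": 0, "y": 0, "z": 0, "ax": 0, "ay": 0, "az": 0}
    - {"x": 0, "y": 0, "z": 0, "ax": 0, "ay": 0, "az": 0}

```text
clock: 20.1
eef_pos: [568.5, -59.9, 19.8]
tool_rot: [-0.134, 0.134, -0.694, 0.694]
force: [-0.6, 0.1, 2.6]
gripper_width: 0.452
```

Request:
play_rows:
  steps:
    - {"x": 0, "y": 0, "z": 0.7, "ax": 0, "ay": 0, "az": 0}
    - {"x": 0, "y": 0, "z": 1.5, "ax": 0, "ay": 0, "az": 0}
    - {"x": 0, "y": 0, "z": 2, "ax": 0, "ay": 0, "az": 0}
    - {"x": 0, "y": 0, "z": 2, "ax": 0, "ay": 0, "az": 0}
    - {"x": 0, "y": 0, "z": 2, "ax": 0, "ay": 0, "az": 0}
    - {"x": 0, "y": 0.7, "z": 1.5, "ax": 0, "ay": 0, "az": 0}
    - {"x": -0.1, "y": 2, "z": 0, "ax": 0, "ay": 0, "az": -2.1}
    - {"x": -0.2, "y": 3, "z": 0, "ax": 0, "ay": 0, "az": -2.5}
    - {"x": -0.2, "y": 3, "z": 0, "ax": 0, "ay": 0, "az": -2.5}
    - {"x": -0.2, "y": 3, "z": 0, "ax": 0, "ay": 0, "az": -2.5}

```text
clock: 21.1
eef_pos: [561.2, 58.8, 117.5]
tool_rot: [0.075, -0.075, 0.703, -0.703]
force: [0.3, 0.1, -1.1]
gripper_width: 0.452
```

Request:
play_rows:
  steps:
    - {"x": -0.2, "y": 3, "z": 0, "ax": 0, "ay": 0, "az": -2.5}
    - {"x": -0.3, "y": 3, "z": 0, "ax": 0, "ay": 0, "az": -2.5}
    - {"x": -0.3, "y": 3, "z": 0, "ax": 0, "ay": 0, "az": -2.5}
    - {"x": -0.3, "y": 3, "z": 0, "ax": 0, "ay": 0, "az": -2.5}
    - {"x": -0.3, "y": 3, "z": 0, "ax": 0, "ay": 0, "az": -2.5}
    - {"x": -0.3, "y": 2.5, "z": 0, "ax": 0, "ay": 0, "az": -2.5}
    - {"x": -0.1, "y": 1.7, "z": 0, "ax": 0, "ay": 0, "az": -1.5}
    - {"x": 0, "y": 0.8, "z": 0, "ax": 0, "ay": 0, "az": 0}
    - {"x": 0, "y": 0, "z": 0, "ax": 0, "ay": 0, "az": 0}
    - {"x": 0, "y": 0, "z": 0, "ax": 0, "ay": 0, "az": 0}

```text
clock: 22.1
eef_pos: [543.6, 256.1, 116.8]
tool_rot: [0.026, -0.026, -0.706, 0.707]
force: [0.7, 0.2, -0.0]
gripper_width: 0.456
```

```bash
python3 - <<'E'
from h import *
im,d=ctrl.camera("side"); cv2.imwrite("pics/s7.png",cv2.resize(im[100:340,60:360],(750,600)))
im,d=ctrl.camera("wrist"); cv2.imwrite("pics/w5.png",im)
E
```

```text
(no output)
```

View pics/s7.png

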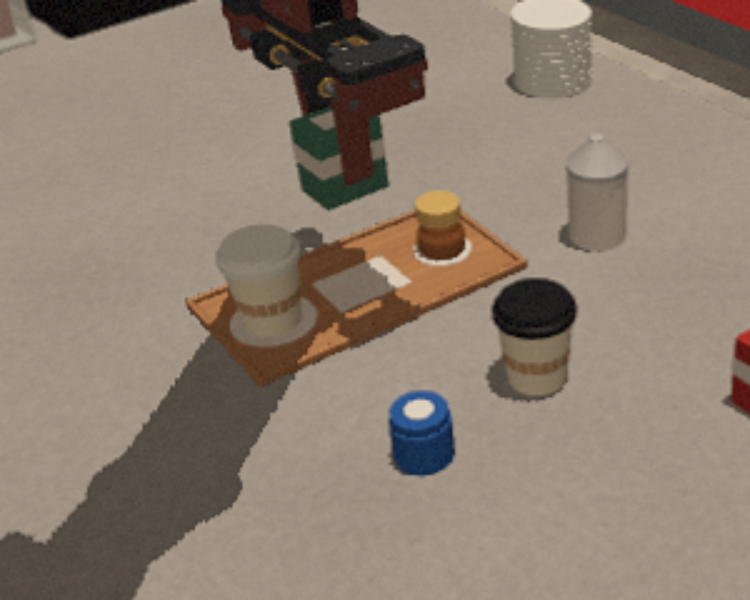

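View pics/w5.png

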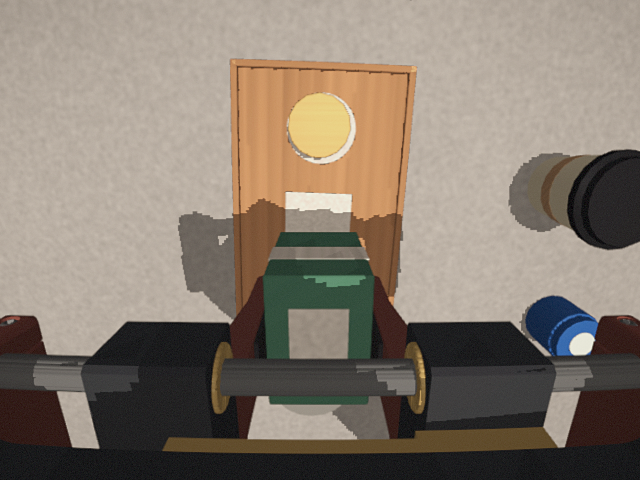

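The carton is held upright, nearly aligned (about 2° to go). Lowering it with that correction.

Request:
play_rows:
  steps:
    - {"x": 0, "y": 0.1, "z": -1, "ax": 0, "ay": 0, "az": -2}
    - {"x": 0, "y": 0, "z": -2, "ax": 0, "ay": 0, "az": 0}
    - {"x": 0, "y": 0, "z": -2, "ax": 0, "ay": 0, "az": 0}
    - {"x": 0, "y": 0, "z": -1.7, "ax": 0, "ay": 0, "az": 0}
    - {"x": 0, "y": 0, "z": -1.2, "ax": 0, "ay": 0, "az": 0}
    - {"x": 0, "y": 0, "z": -0.7, "ax": 0, "ay": 0, "az": 0}
    - {"x": 0, "y": 0, "z": -0.4, "ax": 0, "ay": 0, "az": 0}
    - {"x": 0, "y": 0, "z": -0.2, "ax": 0, "ay": 0, "az": 0}
    - {"x": 0, "y": 0, "z": -0.1, "ax": 0, "ay": 0, "az": 0}
    - {"x": 0, "y": 0, "z": 0, "ax": 0, "ay": 0, "az": 0}

```text
clock: 23.2
eef_pos: [543.7, 258.3, 24.1]
tool_rot: [-0.038, 0.038, 0.706, -0.706]
force: [-0.5, -0.2, 0.2]
gripper_width: 0.452
```

Request:
play_rows:
  jaw: 1
  steps:
    - {"x": 0, "y": 0, "z": 0, "ax": 0, "ay": 0, "az": 0}
    - {"x": 0, "y": 0, "z": 0, "ax": 0, "ay": 0, "az": 0}
    - {"x": 0, "y": 0, "z": 0, "ax": 0, "ay": 0, "az": 0}
    - {"x": 0, "y": 0, "z": 0, "ax": 0, "ay": 0, "az": 0}
    - {"x": 0, "y": 0, "z": 0, "ax": 0, "ay": 0, "az": 0}
    - {"x": 0, "y": 0, "z": 1, "ax": 0, "ay": 0, "az": 0}
    - {"x": 0, "y": 0, "z": 2, "ax": 0, "ay": 0, "az": 0}
    - {"x": 0, "y": 0, "z": 3, "ax": 0, "ay": 0, "az": 0}
    - {"x": 0, "y": 0, "z": 3, "ax": 0, "ay": 0, "az": 0}
    - {"x": 0, "y": 0, "z": 3, "ax": 0, "ay": 0, "az": 0}

```text
clock: 24.2
eef_pos: [543.3, 258.1, 145.6]
tool_rot: [-0.038, 0.038, 0.706, -0.706]
force: [0.4, 0.1, -1.1]
gripper_width: 0.999
```

Request:
play_rows:
  steps:
    - {"x": 0.3, "y": -1.5, "z": 0, "ax": 0, "ay": 0, "az": 2}
    - {"x": 0.3, "y": -2.5, "z": 0, "ax": 0, "ay": 0, "az": 2}
    - {"x": 0.3, "y": -3, "z": 0, "ax": 0, "ay": 0, "az": 3}
    - {"x": 0.3, "y": -3, "z": 0, "ax": 0, "ay": 0, "az": 3}
    - {"x": 0.3, "y": -3, "z": 0, "ax": 0, "ay": 0, "az": 3}
    - {"x": 0.3, "y": -3, "z": -1, "ax": 0, "ay": 0, "az": 3}
    - {"x": 0.3, "y": -2, "z": -1.5, "ax": 0, "ay": 0, "az": 3}
    - {"x": 0.2, "y": -1.2, "z": -1, "ax": 0, "ay": 0, "az": 0.6}
    - {"x": 0, "y": 0, "z": 0, "ax": 0, "ay": 0, "az": 0}
    - {"x": 0, "y": 0, "z": 0, "ax": 0, "ay": 0, "az": 0}

```text
clock: 25.2
eef_pos: [566.5, 67.4, 109.0]
tool_rot: [0.083, -0.082, 0.703, -0.702]
force: [0.7, -0.6, 0.7]
gripper_width: 0.999
```

```bash
python3 - <<'E'
from h import *
im,d=ctrl.camera("wrist"); cv2.imwrite("pics/w6.png",im)
E
```

```text
(no output)
```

View pics/w6.png

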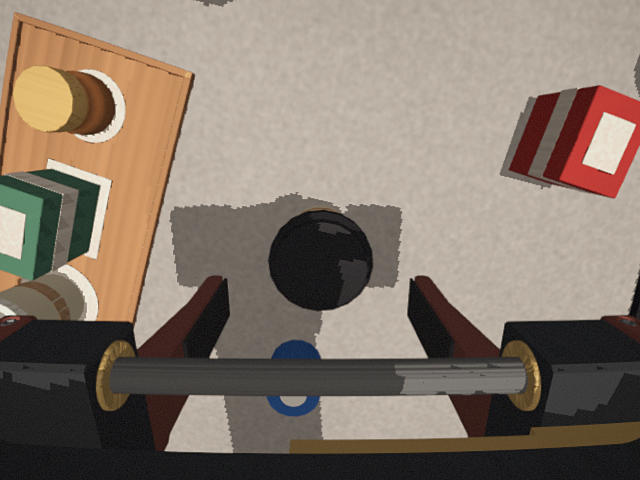

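The black cup is centred between the fingers at (321,260). Descending to its lid.

Request:
play_rows:
  steps:
    - {"x": 0, "y": 0, "z": -1.5, "ax": 0, "ay": 0, "az": 0}
    - {"x": 0, "y": 0, "z": -2, "ax": 0, "ay": 0, "az": 0}
    - {"x": 0, "y": 0, "z": -1.7, "ax": 0, "ay": 0, "az": 0}
    - {"x": 0, "y": 0, "z": -0.8, "ax": 0, "ay": 0, "az": 0}
    - {"x": 0, "y": 0, "z": -0.4, "ax": 0, "ay": 0, "az": 0}
    - {"x": 0, "y": 0, "z": 0, "ax": 0, "ay": 0, "az": 0}
    - {"x": 0, "y": 0, "z": 0, "ax": 0, "ay": 0, "az": 0}

```text
clock: 25.95
eef_pos: [566.9, 66.5, 45.2]
tool_rot: [0.083, -0.082, 0.702, -0.702]
force: [-0.2, -0.4, 0.4]
gripper_width: 1.001
```

Request:
play_rows:
  jaw: -1
  steps:
    - {"x": 0, "y": 0, "z": 0, "ax": 0, "ay": 0, "az": 0}
    - {"x": 0, "y": 0, "z": 0, "ax": 0, "ay": 0, "az": 0}
    - {"x": 0, "y": 0, "z": 0, "ax": 0, "ay": 0, "az": 0}
    - {"x": 0, "y": 0, "z": 0, "ax": 0, "ay": 0, "az": 0}
    - {"x": 0, "y": 0, "z": 0, "ax": 0, "ay": 0, "az": 0}
    - {"x": 0, "y": 0, "z": 0, "ax": 0, "ay": 0, "az": 0}
    - {"x": 0, "y": 0, "z": 0, "ax": 0, "ay": 0, "az": 0}
    - {"x": 0, "y": 0, "z": 0, "ax": 0, "ay": 0, "az": 0}

```text
clock: 26.75
eef_pos: [566.7, 66.0, 45.0]
tool_rot: [-0.083, 0.082, -0.702, 0.702]
force: [-0.4, -1.1, 4.9]
gripper_width: 0.704
```

Request:
play_rows:
  steps:
    - {"x": 0, "y": 0, "z": 0.5, "ax": 0, "ay": 0, "az": 0}
    - {"x": 0, "y": 0, "z": 0.8, "ax": 0, "ay": 0, "az": 0}
    - {"x": 0, "y": 0, "z": 1, "ax": 0, "ay": 0, "az": 0}
    - {"x": 0, "y": 0, "z": 1.2, "ax": 0, "ay": 0, "az": 0}
    - {"x": 0, "y": 0, "z": 1.3, "ax": 0, "ay": 0, "az": 0}
    - {"x": 0, "y": 0, "z": 1.2, "ax": 0, "ay": 0, "az": 0}
    - {"x": 0, "y": 0, "z": 1, "ax": 0, "ay": 0, "az": 0}
    - {"x": 0, "y": 0, "z": 0.5, "ax": 0, "ay": 0, "az": 0}
    - {"x": 0, "y": 0, "z": 0, "ax": 0, "ay": 0, "az": 0}

```text
clock: 27.65
eef_pos: [567.0, 66.2, 120.6]
tool_rot: [-0.083, 0.082, -0.702, 0.702]
force: [-0.8, -0.6, -1.8]
gripper_width: 0.704
```

```bash
python3 - <<'E'
from h import *
im,d=ctrl.camera("side"); cv2.imwrite("pics/s8.png",cv2.resize(im[100:340,60:360],(750,600)))
E
```

```text
(no output)
```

View pics/s8.png

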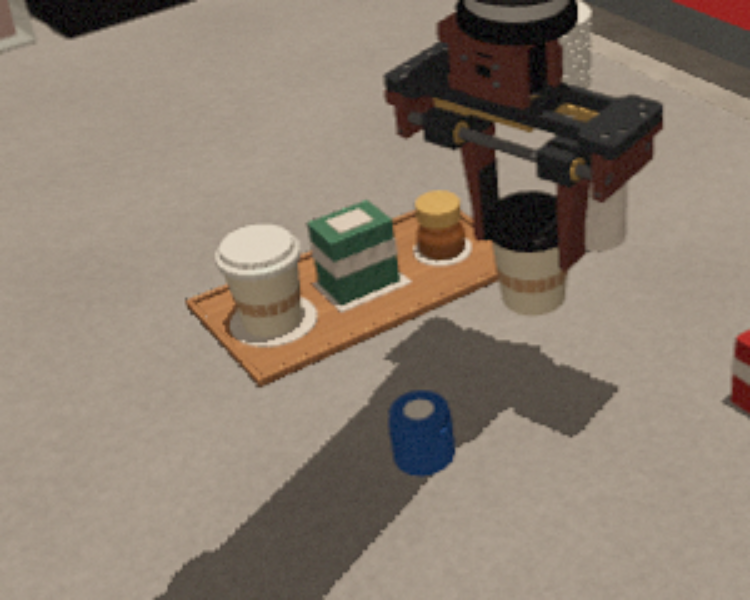

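The black cup hangs upright at (530,255), and the three items stand on the wooden tray. Carrying the cup to the black tray.

Request:
play_rows:
  steps:
    - {"x": 0, "y": -1, "z": 0, "ax": 0, "ay": 0, "az": 0}
    - {"x": -0.2, "y": -1.7, "z": 0, "ax": 0, "ay": 0, "az": 0}
    - {"x": -0.3, "y": -2.4, "z": 0, "ax": 0, "ay": 0, "az": 0}
    - {"x": -0.3, "y": -2.5, "z": 0, "ax": 0, "ay": 0, "az": 0}
    - {"x": -0.3, "y": -2.5, "z": 0, "ax": 0, "ay": 0, "az": 0}
    - {"x": -0.3, "y": -2.5, "z": 0, "ax": 0, "ay": 0, "az": 0}
    - {"x": -0.3, "y": -2.5, "z": 0, "ax": 0, "ay": 0, "az": 0}
    - {"x": -0.3, "y": -2.5, "z": 0, "ax": 0, "ay": 0, "az": 0}
    - {"x": -0.3, "y": -2.5, "z": 0, "ax": 0, "ay": 0, "az": 0}
    - {"x": -0.3, "y": -2.5, "z": 0, "ax": 0, "ay": 0, "az": 0}

```text
clock: 28.7
eef_pos: [539.4, -161.7, 118.9]
tool_rot: [0.082, -0.083, 0.702, -0.702]
force: [0.1, 0.4, -1.5]
gripper_width: 0.703
```

Request:
play_rows:
  steps:
    - {"x": -0.3, "y": -2.5, "z": 0, "ax": 0, "ay": 0, "az": 0}
    - {"x": -0.3, "y": -2.5, "z": 0, "ax": 0, "ay": 0, "az": 0}
    - {"x": -0.3, "y": -2.5, "z": 0, "ax": 0, "ay": 0, "az": 0}
    - {"x": -0.3, "y": -2, "z": 0, "ax": 0, "ay": 0, "az": 0}
    - {"x": -0.3, "y": -1.6, "z": 0, "ax": 0, "ay": 0, "az": 0}
    - {"x": -0.3, "y": -1, "z": 0, "ax": 0, "ay": 0, "az": 0}
    - {"x": 0, "y": -0.5, "z": 0, "ax": 0, "ay": 0, "az": 0}
    - {"x": 0, "y": 0, "z": 0, "ax": 0, "ay": 0, "az": 0}
    - {"x": 0, "y": 0, "z": 0, "ax": 0, "ay": 0, "az": 0}

```text
clock: 29.6
eef_pos: [522.8, -284.7, 119.6]
tool_rot: [0.083, -0.083, 0.702, -0.702]
force: [0.2, -0.4, -0.9]
gripper_width: 0.706
```

```bash
python3 - <<'E'
from h import *
im,d=ctrl.camera("side"); cv2.imwrite("pics/s9.png",cv2.resize(im[200:440,300:600],(750,600)))
E
```

```text
(no output)
```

View pics/s9.png

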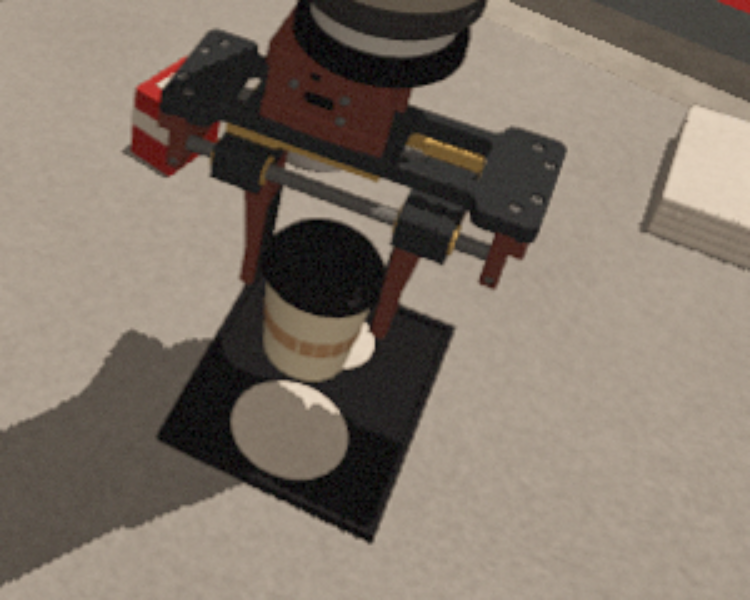

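The cup is upright above the large disc of the black tray. Lowering it.

Request:
play_rows:
  steps:
    - {"x": 0, "y": 0, "z": -0.8, "ax": 0, "ay": 0, "az": 0}
    - {"x": 0, "y": -0.1, "z": -1.3, "ax": 0, "ay": 0, "az": 0}
    - {"x": 0, "y": 0, "z": -1.3, "ax": 0, "ay": 0, "az": 0}
    - {"x": 0, "y": 0, "z": -1.3, "ax": 0, "ay": 0, "az": 0}
    - {"x": 0, "y": 0, "z": -1, "ax": 0, "ay": 0, "az": 0}
    - {"x": 0, "y": 0, "z": -0.6, "ax": 0, "ay": 0, "az": 0}
    - {"x": 0, "y": 0, "z": -0.4, "ax": 0, "ay": 0, "az": 0}
    - {"x": 0, "y": 0, "z": -0.3, "ax": 0, "ay": 0, "az": 0}
    - {"x": 0, "y": 0, "z": 0, "ax": 0, "ay": 0, "az": 0}
    - {"x": 0, "y": 0, "z": 0, "ax": 0, "ay": 0, "az": 0}

```text
clock: 30.65
eef_pos: [522.7, -287.0, 50.0]
tool_rot: [-0.083, 0.082, -0.702, 0.702]
force: [-0.6, -0.3, -1.4]
gripper_width: 0.7
```

Request:
play_rows:
  steps:
    - {"x": 0, "y": 0, "z": -0.1, "ax": 0, "ay": 0, "az": 0}
    - {"x": 0, "y": 0, "z": -0.05, "ax": 0, "ay": 0, "az": 0}
    - {"x": 0, "y": 0, "z": 0, "ax": 0, "ay": 0, "az": 0}

```text
clock: 30.95
eef_pos: [522.9, -287.1, 48.9]
tool_rot: [-0.083, 0.082, -0.702, 0.702]
force: [-0.1, 0.2, 4.8]
gripper_width: 0.706
```

Request:
play_rows:
  jaw: 1
  steps:
    - {"x": 0, "y": 0, "z": 0, "ax": 0, "ay": 0, "az": 0}
    - {"x": 0, "y": 0, "z": 0, "ax": 0, "ay": 0, "az": 0}
    - {"x": 0, "y": 0, "z": 0, "ax": 0, "ay": 0, "az": 0}
    - {"x": 0, "y": 0, "z": 0, "ax": 0, "ay": 0, "az": 0}
    - {"x": 0, "y": 0, "z": 0, "ax": 0, "ay": 0, "az": 0}
    - {"x": 0, "y": 0, "z": 1, "ax": 0, "ay": 0, "az": 0}
    - {"x": 0, "y": 0, "z": 2, "ax": 0, "ay": 0, "az": 0}
    - {"x": 0, "y": 0, "z": 2.5, "ax": 0, "ay": 0, "az": 0}
    - {"x": 0, "y": 0, "z": 2.5, "ax": 0, "ay": 0, "az": 0}
    - {"x": 0, "y": 0, "z": 2, "ax": 0, "ay": 0, "az": 0}

```text
clock: 31.95
eef_pos: [522.9, -287.0, 150.4]
tool_rot: [-0.083, 0.082, -0.702, 0.703]
force: [0.1, 0.1, 0.1]
gripper_width: 0.999
```

Request:
play_rows:
  steps:
    - {"x": -0.4, "y": 2, "z": 0, "ax": 0, "ay": 0, "az": 0}
    - {"x": -0.7, "y": 3.5, "z": 0, "ax": 0, "ay": 0, "az": 0}
    - {"x": -0.8, "y": 4, "z": 0, "ax": 0, "ay": 0, "az": 0}
    - {"x": -0.8, "y": 4, "z": 0, "ax": 0, "ay": 0, "az": 0}
    - {"x": -0.8, "y": 4, "z": 0, "ax": 0, "ay": 0, "az": 0}
    - {"x": -0.8, "y": 4, "z": 0, "ax": 0, "ay": 0, "az": 0}
    - {"x": -0.8, "y": 4, "z": 0, "ax": 0, "ay": 0, "az": 0}
    - {"x": -0.8, "y": 4, "z": -1, "ax": 0, "ay": 0, "az": 0}
    - {"x": -0.7, "y": 3.5, "z": -2, "ax": 0, "ay": 0, "az": 0}
    - {"x": -0.3, "y": 1.6, "z": -2, "ax": 0, "ay": 0, "az": 0}

```text
clock: 32.95
eef_pos: [453.4, 62.6, 98.9]
tool_rot: [0.085, -0.083, 0.702, -0.702]
force: [0.7, -0.5, -0.7]
gripper_width: 1.004
```

Request:
play_rows:
  steps:
    - {"x": 0, "y": 0, "z": 0, "ax": 0, "ay": 0, "az": 0}
    - {"x": 0, "y": 0, "z": 0, "ax": 0, "ay": 0, "az": 0}

```text
clock: 33.15
eef_pos: [453.6, 58.7, 98.7]
tool_rot: [-0.083, 0.083, -0.702, 0.702]
force: [-0.1, -0.4, 0.6]
gripper_width: 1.001
```

```bash
python3 - <<'E'
from h import *
im,d=ctrl.camera("wrist"); cv2.imwrite("pics/w7.png",im)
E
```

```text
(no output)
```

View pics/w7.png

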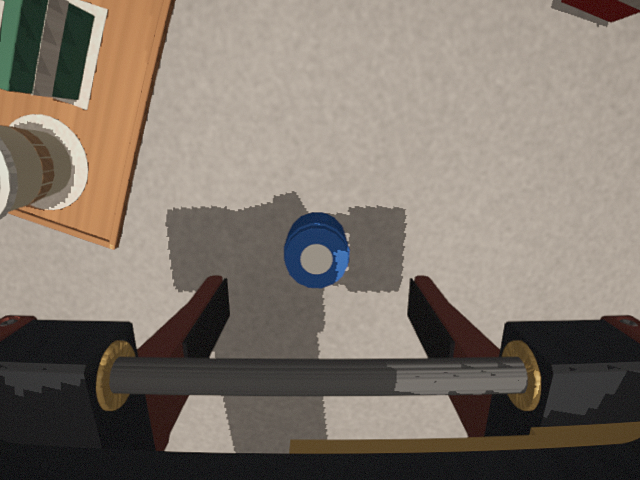

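The creamer is centred at (317,255). Descending.

Request:
play_rows:
  steps:
    - {"x": 0, "y": 0, "z": -1.5, "ax": 0, "ay": 0, "az": 0}
    - {"x": 0, "y": 0, "z": -2, "ax": 0, "ay": 0, "az": 0}
    - {"x": 0, "y": 0, "z": -2, "ax": 0, "ay": 0, "az": 0}
    - {"x": 0, "y": 0, "z": -1.6, "ax": 0, "ay": 0, "az": 0}
    - {"x": 0, "y": 0, "z": -1.1, "ax": 0, "ay": 0, "az": 0}
    - {"x": 0, "y": 0, "z": -0.6, "ax": 0, "ay": 0, "az": 0}
    - {"x": 0, "y": 0, "z": 0, "ax": 0, "ay": 0, "az": 0}

```text
clock: 33.9
eef_pos: [453.7, 58.5, 10.1]
tool_rot: [-0.082, 0.082, -0.702, 0.702]
force: [0.5, -0.0, -1.0]
gripper_width: 1.001
```

Request:
play_rows:
  jaw: -1
  steps:
    - {"x": 0, "y": 0, "z": 0, "ax": 0, "ay": 0, "az": 0}
    - {"x": 0, "y": 0, "z": 0, "ax": 0, "ay": 0, "az": 0}
    - {"x": 0, "y": 0, "z": 0, "ax": 0, "ay": 0, "az": 0}
    - {"x": 0, "y": 0, "z": 0, "ax": 0, "ay": 0, "az": 0}
    - {"x": 0, "y": 0, "z": 0, "ax": 0, "ay": 0, "az": 0}
    - {"x": 0, "y": 0, "z": 0, "ax": 0, "ay": 0, "az": 0}
    - {"x": 0, "y": 0, "z": 0, "ax": 0, "ay": 0, "az": 0}
    - {"x": 0, "y": 0, "z": 0, "ax": 0, "ay": 0, "az": 0}
    - {"x": 0, "y": 0, "z": 0, "ax": 0, "ay": 0, "az": 0}

```text
clock: 34.8
eef_pos: [453.5, 59.2, 10.2]
tool_rot: [-0.083, 0.083, -0.702, 0.702]
force: [-1.1, 0.2, 3.3]
gripper_width: 0.494
```

Request:
play_rows:
  steps:
    - {"x": 0, "y": 0, "z": 0.7, "ax": 0, "ay": 0, "az": 0}
    - {"x": 0, "y": 0, "z": 1.5, "ax": 0, "ay": 0, "az": 0}
    - {"x": 0, "y": 0, "z": 2, "ax": 0, "ay": 0, "az": 0}
    - {"x": 0, "y": 0, "z": 2, "ax": 0, "ay": 0, "az": 0}
    - {"x": 0.3, "y": -1, "z": 2, "ax": 0, "ay": 0, "az": 0}
    - {"x": 1, "y": -2, "z": 0.8, "ax": 0, "ay": 0, "az": 0}
    - {"x": 1.3, "y": -2.8, "z": 0, "ax": 0, "ay": 0, "az": 0}
    - {"x": 1.3, "y": -2.8, "z": 0, "ax": 0, "ay": 0, "az": 0}
    - {"x": 1.3, "y": -2.8, "z": 0, "ax": 0, "ay": 0, "az": 0}
    - {"x": 1.3, "y": -2.8, "z": 0, "ax": 0, "ay": 0, "az": 0}

```text
clock: 35.8
eef_pos: [518.6, -84.1, 100.5]
tool_rot: [0.083, -0.083, 0.702, -0.702]
force: [0.6, -0.4, -0.3]
gripper_width: 0.496
```

Request:
play_rows:
  steps:
    - {"x": 1.3, "y": -2.8, "z": 0, "ax": 0, "ay": 0, "az": 0}
    - {"x": 1.3, "y": -2.8, "z": 0, "ax": 0, "ay": 0, "az": 0}
    - {"x": 1.3, "y": -2.8, "z": 0, "ax": 0, "ay": 0, "az": 0}
    - {"x": 1.3, "y": -2.8, "z": 0, "ax": 0, "ay": 0, "az": 0}
    - {"x": 1.3, "y": -2.8, "z": 0, "ax": 0, "ay": 0, "az": 0}
    - {"x": 1.1, "y": -2.4, "z": 0, "ax": 0, "ay": 0, "az": 0}
    - {"x": 0.6, "y": -2, "z": 0, "ax": 0, "ay": 0, "az": 0}
    - {"x": 0, "y": 0, "z": 0, "ax": 0, "ay": 0, "az": 0}
    - {"x": 0, "y": 0, "z": 0, "ax": 0, "ay": 0, "az": 0}
    - {"x": 0, "y": 0, "z": 0, "ax": 0, "ay": 0, "az": 0}

```text
clock: 36.8
eef_pos: [600.1, -265.0, 100.1]
tool_rot: [0.083, -0.083, 0.703, -0.702]
force: [-0.5, 0.4, -1.2]
gripper_width: 0.493
```

```bash
python3 - <<'E'
from h import *
im,d=ctrl.camera("side"); cv2.imwrite("pics/s10.png",cv2.resize(im[200:440,300:600],(750,600)))
E
```

```text
(no output)
```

View pics/s10.png

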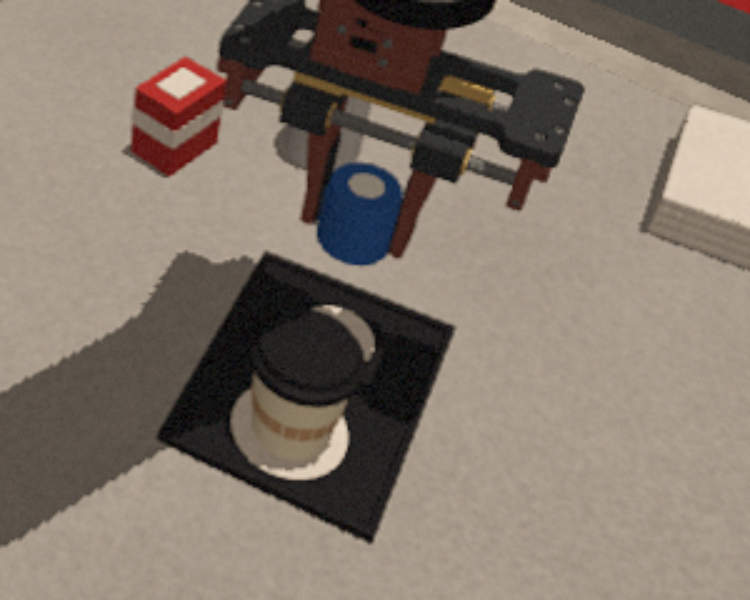

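The black cup stands centred on its disc at (295,395), and the creamer is held upright. Lowering the creamer (−8.5 cm, y −0.2).

Request:
play_rows:
  steps:
    - {"x": 0, "y": -0.2, "z": -1, "ax": 0, "ay": 0, "az": 0}
    - {"x": 0, "y": 0, "z": -2, "ax": 0, "ay": 0, "az": 0}
    - {"x": 0, "y": 0, "z": -2, "ax": 0, "ay": 0, "az": 0}
    - {"x": 0, "y": 0, "z": -1.5, "ax": 0, "ay": 0, "az": 0}
    - {"x": 0, "y": 0, "z": -1, "ax": 0, "ay": 0, "az": 0}
    - {"x": 0, "y": 0, "z": -0.6, "ax": 0, "ay": 0, "az": 0}
    - {"x": 0, "y": 0, "z": -0.3, "ax": 0, "ay": 0, "az": 0}
    - {"x": 0, "y": 0, "z": -0.2, "ax": 0, "ay": 0, "az": 0}
    - {"x": 0, "y": 0, "z": 0, "ax": 0, "ay": 0, "az": 0}

```text
clock: 37.75
eef_pos: [601.0, -269.0, 14.7]
tool_rot: [-0.083, 0.082, -0.702, 0.702]
force: [-0.3, 0.1, -1.4]
gripper_width: 0.5
```

Request:
play_rows:
  steps:
    - {"x": 0, "y": 0, "z": -0.05, "ax": 0, "ay": 0, "az": 0}
    - {"x": 0, "y": 0, "z": 0, "ax": 0, "ay": 0, "az": 0}

```text
clock: 37.95
eef_pos: [600.9, -269.1, 14.4]
tool_rot: [-0.083, 0.082, -0.702, 0.702]
force: [-0.4, 0.4, 1.8]
gripper_width: 0.496
```

Request:
play_rows:
  jaw: 1
  steps:
    - {"x": 0, "y": 0, "z": 0, "ax": 0, "ay": 0, "az": 0}
    - {"x": 0, "y": 0, "z": 0, "ax": 0, "ay": 0, "az": 0}
    - {"x": 0, "y": 0, "z": 0, "ax": 0, "ay": 0, "az": 0}
    - {"x": 0, "y": 0, "z": 0, "ax": 0, "ay": 0, "az": 0}
    - {"x": 0, "y": 0, "z": 0, "ax": 0, "ay": 0, "az": 0}
    - {"x": 0, "y": 0, "z": 1, "ax": 0, "ay": 0, "az": 0}
    - {"x": 0, "y": 0, "z": 2, "ax": 0, "ay": 0, "az": 0}
    - {"x": 0, "y": 0, "z": 3, "ax": 0, "ay": 0, "az": 0}
    - {"x": 0, "y": 0, "z": 3.5, "ax": 0, "ay": 0, "az": 0}
    - {"x": 0, "y": 0, "z": 3.5, "ax": 0, "ay": 0, "az": 0}

```text
clock: 38.95
eef_pos: [600.3, -268.7, 145.6]
tool_rot: [0.083, -0.083, 0.702, -0.702]
force: [0.3, -0.0, -0.3]
gripper_width: 0.998
```

Request:
play_rows:
  steps:
    - {"x": -1, "y": -3.5, "z": 3, "ax": 0, "ay": 0, "az": 0}
    - {"x": -2, "y": -3.5, "z": 2, "ax": 0, "ay": 0, "az": 0}
    - {"x": -2, "y": -3.5, "z": 1, "ax": 0, "ay": 0, "az": 0}
    - {"x": -2, "y": -3.5, "z": 0, "ax": 0, "ay": 0, "az": 0}
    - {"x": -2, "y": -3.5, "z": 0, "ax": 0, "ay": 0, "az": 0}
    - {"x": -2, "y": -3.5, "z": 0, "ax": 0, "ay": 0, "az": 0}
    - {"x": -2, "y": -3.5, "z": 0, "ax": 0, "ay": 0, "az": 0}
    - {"x": -2, "y": -3.5, "z": 0, "ax": 0, "ay": 0, "az": 0}
    - {"x": -2, "y": -3, "z": 0, "ax": 0, "ay": 0, "az": 0}
    - {"x": -1, "y": -2, "z": 0, "ax": 0, "ay": 0, "az": 0}

```text
clock: 39.95
eef_pos: [417.1, -602.0, 204.4]
tool_rot: [-0.081, 0.082, -0.702, 0.703]
force: [0.5, 0.1, -0.2]
gripper_width: 1.001
```

Request:
play_rows:
  steps:
    - {"x": 0, "y": 0, "z": 0, "ax": 0, "ay": 0, "az": 0}
    - {"x": 0, "y": 0, "z": 0, "ax": 0, "ay": 0, "az": 0}
    - {"x": 0, "y": 0, "z": 0, "ax": 0, "ay": 0, "az": 0}

```text
clock: 40.25
eef_pos: [422.2, -597.1, 204.1]
tool_rot: [0.084, -0.083, 0.702, -0.702]
force: [-0.5, 0.4, -0.4]
gripper_width: 0.999
```

```bash
python3 - <<'E'
from h import *
im,d=ctrl.camera("top"); cv2.imwrite("pics/top1.png",im)
im2,_=ctrl.camera("side"); cv2.imwrite("pics/side1.png",im2)
i=ctrl.camera_info("top")
hsv=cv2.cvtColor(im,cv2.COLOR_BGR2HSV); H,S,V=[hsv[...,k].astype(int) for k in range(3)]
def show(n,m,roi,z,O=None,th=0):
    for c in blobs(m,roi)[:1]:
        w=ray(i,c.reshape(-1,2),z)[:,:2].astype(np.float32)
        q=np.array(cv2.minEnclosingCircle(w)[0]); mr=cv2.minAreaRect(w); out=[n,"circ",np.round(q,1),"rect",np.round(mr[0],1),np.round(mr[1],1),round(mr[2],1)]
        if O is not None:
            t=np.radians(th); v=np.array(mr[0])-O; out+=["tray",np.round([v@[np.cos(t),np.sin(t)],v@[-np.sin(t),np.cos(t)]],1)]
        print(*out)
T=(np.array([543,257.]),-6.2); C=(np.array([561.6,-276.6]),13.4)
b=(V>150)&(S<90)
show("white",b,(115,260,190,345),67,*T)
show("gpanel",b,(140,225,185,280),66,*T)
show("green",(H>40)&(H<90)&(S>60)&(V>60),(130,215,195,290),66,*T)
show("honey",(H>18)&(H<30)&(S>130)&(V>130),(145,190,195,235),52,*T)
show("cream",(H>100)&(H<130)&(S>100)&(V>60),(460,200,505,250),45,*C)
show("dot",b,(472,212,492,236),48,*C)
show("redpanel",b,(350,150,390,200),62)
show("shaker",(V>110)&(S<60),(185,105,235,165),67)
E
```

```text
white circ [463.9 256.9] rect [465.  257.1] [61.3 83.3] 10.3 tray [-77.6  -8.4]
gpanel circ [542.4 258.2] rect [542.4 258.9] [21.1 29. ] 83.7 tray [-0.8  1.8]
green circ [541.7 256.7] rect [541.7 257.3] [38.  53.2] 84.0 tray [-1.4  0.1]
cream circ [ 601.  -267.2] rect [ 600.6 -267.8] [41.1 44.1] 0.3 tray [40.  -0.4]
dot circ [ 601.1 -267.3] rect [ 601.1 -264.6] [14.  17.5] 88.9 tray [41.2  2.5]
redpanel circ [675.5 -79. ] rect [676.1 -78.9] [20.2 28.4] 89.9
shaker circ [740.6 173.6] rect [740.5 172.8] [50.9 51.8] 0.3
```

View pics/top1.png

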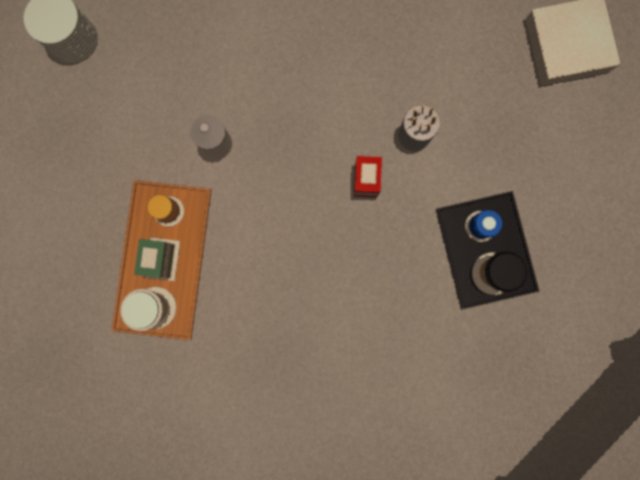

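View pics/side1.png

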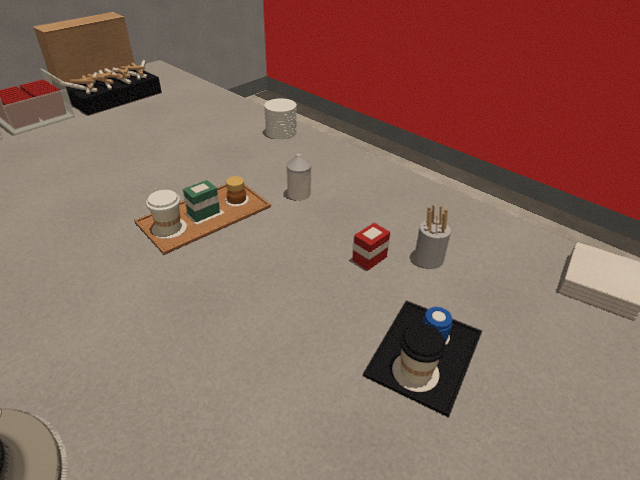

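Everything stands upright in both views. The white cup's mask merged with its disc, and the honey jar and black cup gave no result, so I'll measure those three again on the saved picture.

```bash
python3 - <<'E'
from h import *
im=cv2.imread("pics/top1.png"); i=ctrl.camera_info("top")
g=cv2.GaussianBlur(im,(3,3),0)
hsv=cv2.cvtColor(im,cv2.COLOR_BGR2HSV); H,S,V=[hsv[...,k].astype(int) for k in range(3)]
print("px lid,disc,honey,blk",hsv[310,142],hsv[300,168],hsv[208,160],hsv[271,506],hsv[285,520])
T=(np.array([543,257.]),-6.2); C=(np.array([561.6,-276.6]),13.4)
def rep(n,p,z,O,th):
    t=np.radians(th); v=ray(i,p,z)[0][:2]-O; print(n,np.round(p,1),np.round([v@[np.cos(t),np.sin(t)],v@[-np.sin(t),np.cos(t)]],1))
for n,m,roi,z,a in [("white",(S<45)&(V>110),(115,285,166,335),70,T),("whiteH",(H>30)&(V>150),(115,285,166,335),70,T),("honey",(H>17)&(H<30)&(S>170)&(V>110),(145,190,176,225),52,T),("blk",V<33,(484,250,530,295),71,C)]:
    for c in blobs(m,roi)[:1]:
        p,r=cv2.minEnclosingCircle(c); print(r,cv2.contourArea(c)); rep(n,p,z,*a)
gr=cv2.cvtColor(im,cv2.COLOR_BGR2GRAY)
for n,p,z,a in [("white px",(142,310),71,T),("blk px",(506,271),71,C),("honey px",(160,208),52,T)]: rep(n,p,z,*a)
cv2.imwrite("pics/z.png",np.hstack([cv2.resize(im[270:345,105:195],(400,333)),cv2.convertScaleAbs(cv2.resize(im[235:310,460:550],(400,333)),alpha=3)]))
E
```

```text
px lid,disc,honey,blk [ 30  38 190] [ 19  65 169] [ 19 193 193] [10 39 39] [ 8 39 26]
17.537616729736328 896.0
white [139.4 309.7] [-80.7   3.2]
11.247246742248535 322.5
honey [160.1 206.8] [80.3 -0.5]
24.793384552001953 1379.5
blk [508.4 267.4] [-33.7  -5.4]
white px [142 310] [-80.7  -1.1]
blk px [506 271] [-38.1  -0.6]
honey px [160 208] [78.4 -0.6]
```

View pics/z.png

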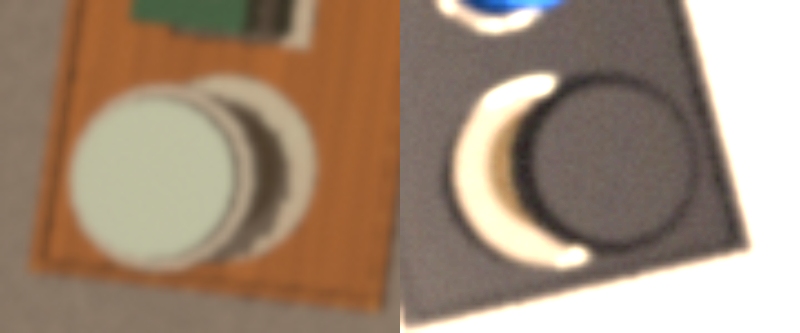

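```bash
python3 -c "
from station import ctrl
print(ctrl.get_state()['clock']); print(ctrl.close_job())"
```

```text
40.35
the job is handed in; nothing more can be done
None
```

I filled both orders and handed the job in at 40.35 s; the hand-in gives no verdict. All five items stand upright on their printed places. The arm was clear of everything at the end.

Last checks from the top camera, as offset from each place's centre along the tray's axes (limit 12 mm):

| Item | Offset (mm) | Note |
|---|---|---|
| White-lidded cup | about 1 to 3 | Measured on its lid rim and dome |
| Green tea carton | within 2 | Lengthwise within about 1° |
| Honey jar | about 1 | |
| Black-lidded cup | about 2 | Read from the enlarged picture |
| Creamer | about 1 | Its white dot, partly masked, gave 2.5 mm |

- **Items left alone:** the red carton and the sugar shaker measured within 1 mm of where they began. I did not measure the beaker again, but it looks unmoved in both views.
- **Regrip:** my first grip on the white cup, lower down, closed on the lid rim instead of the wall. I released it before lifting and held both cups by the lid.
- **Failed checks:** the automatic masks failed for two items.
  - **White cup:** its first mask merged with the disc and gave a false 8 mm offset.
  - **Black cup:** its mask took in the dark tray and gave about 6 mm.
  - For both I trusted the enlarged picture.

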